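# Clamp a lens carrier in a ratchet clamp

## Task

Slide the lens carrier along the clamp's bed, without lifting it, until it is fully in against the back stop; then pull the clamp's lock knob out until it clicks, pump the lever until the moving jaw has closed the carrier firmly against the fixed jaw, let the lever come up, and push the knob fully home again to lock it. Move the jaw with the lever only, never by pushing on it, and leave all other things on the table where they are.

Things in the scene. Friction and masses are not known exactly. Their poses are not given: they have to be found in the camera images.
- clamp: the ratchet clamp, bolted to the table; origin on the table under the middle of its throat; x points to its back stop (away from the robot), y left to its pump lever, z up. Flat bed with its top at z 20 mm, x -160 to 55 mm, y -100 to 60 mm; open at the front.
- back_stop (a point): foot of the back stop's front face, at x 42, y -27, z 20 mm of the clamp; dark steel wall 145 mm wide (y), 40 mm high above the bed.
- fixed_jaw (a point): foot of the fixed jaw's face, at x 0, y -60, z 20 mm of the clamp; dark steel block from x -30 to 45 mm, 50 mm high above the bed, on the right (-y) of the throat.
- housing (a point): middle of the top front edge of the ratchet housing, at x -60, y 150, z 108 mm of the clamp. Housing: y 100 to 200, x -60 to 45 mm, open on top, bearing posts at y 117 to 143 up to z 138 mm. The lock knob sticks out of its front (-x) wall, the pump lever out of its left (+y) end.
- carrier: grey block 84 (x) x 80 (y) x 30 mm with a round glass lens on top (45 mm high in all), 0.3 to 0.6 kg, loose; it starts on the front part of the bed. Origin in the middle of its underside, x away from the robot. Fully in, it touches the back stop: its origin is then at x 0 of the clamp's frame; clamped, it is at y -20.
- jaw: the moving jaw, dark steel, 60 (x) x 24 x 50 mm high, with a toothed rack on its left; origin at the foot of the middle of its face, 20 mm above the table, axes as the clamp's. It starts at y 49 to 69 mm of the clamp and is driven to -y by the lever; it meets the clamped carrier at y 20 mm. Friction (8 N) holds it where it is.
- lever (a joint): pump lever, hinged about the clamp's x axis at x 0, y 130, z 120 mm. 0 rad = up (a spring returns it; 5 to 9 N presses it at the grip), 0.34 = fully down. Each full stroke down (over 0.28 rad) and back up moves the jaw one tooth, 12 mm (the first 4 to 17). It goes stiff before the end of its stroke once the carrier is clamped. With the knob home it moves at most 0.12 rad.
- lever_grip (a point): top of the lever's black round grip (26 mm thick, 90 mm long along y, this point in its middle lengthwise, 130 mm from the hinge); with the lever up it is about 155 mm above the table, rising outwards by 0.17 rad; pressed down, it goes about 44 mm lower.
- knob (a joint): the lock knob's slide. 0 m = pushed home (locked: its bolt stops the lever), 0.03 m = fully out towards the robot (-x of the clamp), free. A detent holds it at either end with about 8 N, fading to nothing at the middle (0.015 m); once past the middle it snaps to the other end by itself. It can go home only with the lever up.
- knob_head (a point): centre of the knob's black round head, 56 mm across, 16 mm thick along x, 88 mm above the table, at y 165 mm of the clamp's frame. Behind the head is a 12 mm round shank; with the knob home there are 36 to 42 mm between the back of the head and the housing.
- blank: spare round lens blank, 54 mm across, 13 mm high, lying on the table between the carrier's bed and the knob; leave it alone
- cleaner: clear bottle, 56 mm across, 150 mm high, beside the fixed jaw; leave it alone
- driver: screwdriver, 160 mm long, lying right of the bed; leave it alone
- mug: white mug, 76 mm across, 90 mm high, behind the clamp; leave it alone
- jar: amber jar, 64 mm across, 70 mm high, behind the clamp; leave it alone
- tray: red open tray, 110 x 150 x 35 mm, in front and left of the pump lever; leave it alone
- spanner: spanner, 150 mm long, behind the pump lever; leave it alone
Not all that is in view belongs to the job. Leave any blue, green or red look-alike of the carrier alone.

How it is judged:
By the outcome, as a careful person would: the job done as asked, in the order asked, and still so for the second after the job is handed in, with the robot touching nothing.
It also fails if it takes over 58 s, if anything falls off the work surface, if the arm or the gripper's body presses on something with over 40 N, if the wrist force passes 120 N, or if a joint passes its speed limit or range.

## Robot

A 6-joint arm with a two-finger parallel gripper is mounted at the origin on the work surface. World frame = base frame: x ahead of the robot, y to its left, z up, the work surface at z = 0. Lengths are in mm, angles in degrees, forces in N, time in s.
With the tool pointing down it reaches from about 375 to 925 mm from the base axis. Payload 5.7 kg.
Tool frame: the origin (TCP) lies midway between the tips of the shut fingers; the grasp point (between the pads) lies 19 mm behind it (env.grip_point_offset is the distance from the TCP to the grasp point, in mm); z points along the fingers, y is the direction in which the jaws open and shut (so a half turn about z gives the same grasp; the last joint's range is limited). The gripper opens to 85 mm and grips with 20 to 120 N. Pads are 22 mm wide; open, the fingers measure 114 mm over their backs; the gripper's body (76 mm by 85 mm) begins 54 mm behind the grasp point. The pads swing forward as they close: fully open they stand 13 mm farther back than shut.
Start: joints at [-6.595, 20.558, 86.54, -0, 72.909, -6.595], TCP at [599.967, -0.004, 208.967] pointing down, gripper open.
Joint ranges: [-170.27, 170.27], [-57.76, 135], [12.27, 136.19], [-55.21, 235.2], [11.17, 155.16], [-170.74, 170.74]. Speed limits (degrees/s): [136.94, 136.94, 180, 180, 180, 180].

## Interface

Orientations are given as a 3x3 rotation matrix whose columns are the frame's x, y, z axes.
In Python, from cell import telemetry, optics, env gives the robot as it stands. The module is installed in compiled form; this text tells all that it offers.
- The arm moves only by the tool arm_command, never from a script. Its argument "increments" is a list of rows, each a list of 7 numbers: the turn, a rotation vector about the tool's x, y, z in degrees, then the shift along the tool's x, y, z in mm, then the gripper's target within -1 to 1 (fully open at 1, half-way at 0, shut at -1). A call has 1 to 10 rows; each row shifts and turns the commanded pose from where the row before left it, along the tool's axes as they then stand; what a row does not reach is not made up. A row lasts 1/8 s, in which the tool goes at most 62.5 mm and 10.7 degrees, less where a joint would pass 70% of its speed; a pose out of reach is approached as far as the arm can. A call with a gripper value outside its range is refused whole. The fingers move at their own pace and stop on an object; "grip_force" is the grip in N (left out, the last holds). Time passes only in rows, so rows that do not move let the fingers close. It gives the time, the measured TCP pose, the force and the opening at its end, in the units of the state.
- telemetry.get_obs(): the state, without advancing time (a new reading comes with each control period).
- optics.snapshot(name): name is "scene" or "side" or "wrist"; returns the picture (480x640x3 uint8, blue, green, red); there is no depth.
- optics.get_calibration(name): a dict with "vfov" (degrees; the focal length in pixels is half the picture's height over the tangent of half this angle, whatever the lens; pixels are square), "cx", "cy" (the principal point, pixels), "rvec" (rotation vector, rad) and "tvec" (3), from world to camera coordinates, as OpenCV has them. Camera axes: x right, y down, z forward; pixel columns grow to the right and rows downward; lengths in mm; the calibration is good to about 2 mm. A picture is of the moment at which its call begins: read the wrist's pose just before it. get_calibration takes no time and is no camera call; for the wrist camera it gives the pose at the moment of the call.
- env.finish_job(): hands the job in, once; it reports no verdict.
Trained networks look in the newest picture that a camera, given by its name, has taken for a name from the list of things; names that differ only in an ending like _2 or _b are one class to them, and where a whole thing is asked for, a point or a joint stands for the part that bears it (a point fixed in the world has none). Each returns a list of dicts, best first, with "conf" (0 to 1); they miss things now and then, are a little off and sometimes report something else, mostly with a low value. They report only what shows in the picture. A call takes as long as a camera call. They do not tell look-alikes from the thing itself.
- optics.boxes_of(camera, label): "centre" ([column, row] in pixels, amid what is visible of it).
- optics.cut_out(camera, label): "pixels" (480x640 bool, what is visible of it) and "centre" ([column, row] in pixels, amid what is visible of it).
The state is a dict: "time": time; "qpos": joint angles; "joint_vel": joint speeds; "tau": joint torques, N m; "eef_pos": TCP position; "orientation": TCP orientation; "contact_force": force on the tool from outside, world axes, zero at the start; "moment": the same for the moment, N m; "finger_gap": finger opening in mm.
Only numpy, scipy, OpenCV 4.12 (cv2) and the standard library are available. Lean on these libraries where they do the work, as an engineer would, in place of code of your own. Each camera call takes 0.05 s, during which the arm holds its last target. There are 200 camera calls.

## Working session

There is one attempt and no reset: what is moved stays moved. The work goes in short steps, Python scripts to look and compute and a tool call to move; the robot and the scene stay as the last step left them, time stands still between calls to the robot, and variables do not carry over. Pictures are saved under pics/ and viewed, about 8 in all and at most 12, crops included, and the job is handed in when it is done.

Besides the shell and the picture viewer there is one more tool, called after "Request:" in YAML: its name, and indented under it one key for each argument. arm_command: Moves the arm, as the interface text tells. Its arguments: {"type":"object","properties":{"increments":{"type":"array"},"grip_force":{"type":"number"}},"required":["increments"]}

```bash
mkdir -p pics; cat > h.py <<'E'
import numpy as np, cv2
from cell import telemetry, optics, env
def cal(n):
    c=optics.get_calibration(n); f=240/np.tan(np.radians(c["vfov"])/2)
    K=np.array([[f,0,c["cx"]],[0,f,c["cy"]],[0,0,1]]); return K,np.array(c["rvec"],float),np.array(c["tvec"],float)
def ray(n,p):
    K,r,t=cal(n); R=cv2.Rodrigues(r)[0]; d=R.T@np.linalg.inv(K)@np.array([p[0],p[1],1.]); return -R.T@t.ravel(),d
def atz(n,p,z):
    o,d=ray(n,p); return o+d*(z-o[2])/d[2]
def tri(ps):
    A=np.zeros((3,3));b=np.zeros(3)
    for n,p in ps:
        o,d=ray(n,p); d/=np.linalg.norm(d); M=np.eye(3)-np.outer(d,d); A+=M;b+=M@o
    return np.linalg.solve(A,b)
def proj(n,P):
    K,r,t=cal(n); return cv2.projectPoints(np.float64(P).reshape(-1,1,3),r,t,K,None)[0].reshape(-1,2)
E
python3 - <<'E'
from h import *
np.set_printoptions(precision=1,suppress=True)
for n in("scene","side"):
    cv2.imwrite(f"pics/{n}0.png",optics.snapshot(n))
res={}
for l in["carrier","jaw","knob_head","lever_grip","housing","fixed_jaw","back_stop","blank"]:
    for n in("scene","side"):
        d=optics.boxes_of(n,l); res[l,n]=d; print(l,n,[(np.array(x["centre"]).round(0).tolist(),round(x["conf"],2)) for x in d[:4]])
    if res[l,"scene"] and res[l,"side"]: print("   tri",tri([(n,res[l,n][0]["centre"]) for n in("scene","side")]))
print(telemetry.get_obs()["time"],telemetry.get_obs()["orientation"])
E
```

```text
carrier scene [([323.0, 166.0], 0.97), ([279.0, 397.0], 0.96), ([292.0, 263.0], 0.95), ([202.0, 253.0], 0.93)]
carrier side [([349.0, 412.0], 0.87), ([320.0, 172.0], 0.73), ([362.0, 324.0], 0.68), ([434.0, 264.0], 0.53)]
   tri [240.7 265.8  17. ]
jaw scene [([346.0, 264.0], 0.62)]
jaw side [([270.0, 266.0], 0.71), ([322.0, 292.0], 0.3)]
   tri [580.1  30.3  27.6]
knob_head scene [([343.0, 218.0], 0.78)]
knob_head side [([300.0, 277.0], 0.93), ([277.0, 202.0], 0.52)]
   tri [485.8  82.5  88.8]
lever_grip scene [([387.0, 220.0], 0.58)]
lever_grip side [([249.0, 260.0], 0.55)]
   tri [586.5 130.5 123. ]
housing scene [([340.0, 272.0], 0.87), ([341.0, 215.0], 0.51), ([383.0, 219.0], 0.38)]
housing side [([344.0, 251.0], 0.73), ([291.0, 263.0], 0.57)]
   tri [523.9 -49.5  36.3]
fixed_jaw scene [([340.0, 273.0], 0.69), ([212.0, 300.0], 0.22)]
fixed_jaw side [([293.0, 262.0], 0.83)]
   tri [568.4  -8.5  16.3]
back_stop scene [([339.0, 271.0], 0.76)]
back_stop side [([289.0, 262.0], 0.79)]
   tri [569.   -3.5  20.6]
blank scene [([318.0, 245.0], 0.72)]
blank side [([323.0, 294.0], 0.84)]
   tri [456.4  28.3   4.5]
0.9 [[ 0.  1. -0.]
 [ 1. -0.  0.]
 [ 0. -0. -1.]]
```

View pics/scene0.png

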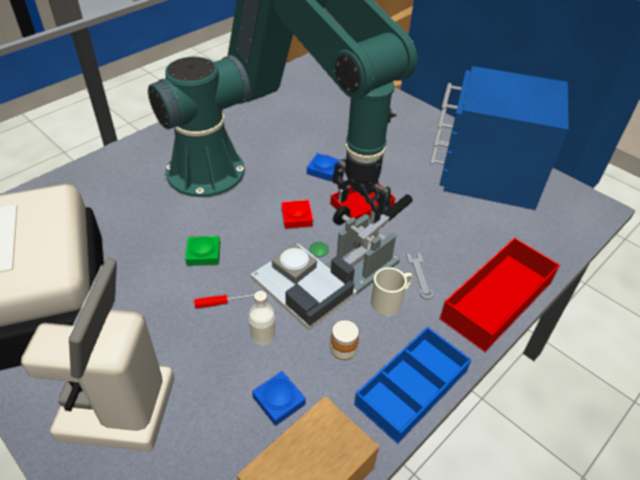

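View pics/side0.png

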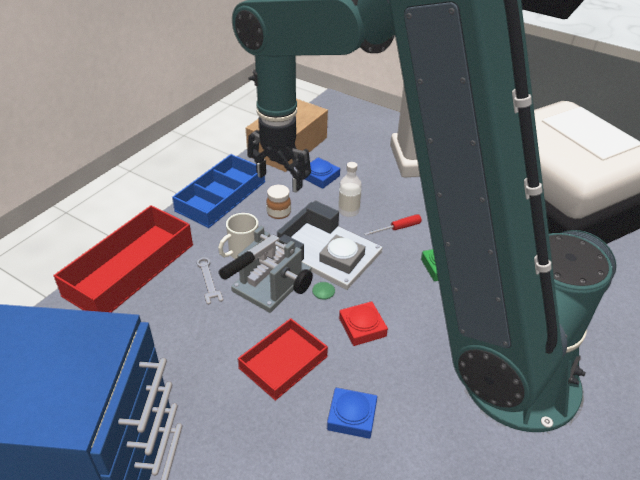

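Three objects resemble the carrier. In the scene view there is a grey block with glass on the bed (292,263), red (297,213), green (203,250), and blue (323,166) and (279,397). In the side view the grey one is at (343,250). The grey block on the bed fits the description. I'll enlarge it now, with the clamp, to confirm it.

```bash
python3 - <<'E'
import cv2,numpy as np
a=cv2.imread("pics/scene0.png")[190:335,240:430]; b=cv2.imread("pics/side0.png")[190:320,200:390]
cv2.imwrite("pics/cs.png",cv2.resize(a,None,fx=4.2,fy=4.1,interpolation=cv2.INTER_CUBIC)[:, :800])
cv2.imwrite("pics/cd.png",cv2.resize(b,None,fx=4.2,fy=4.2,interpolation=cv2.INTER_CUBIC))
E
```

```text
(no output)
```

View pics/cs.png

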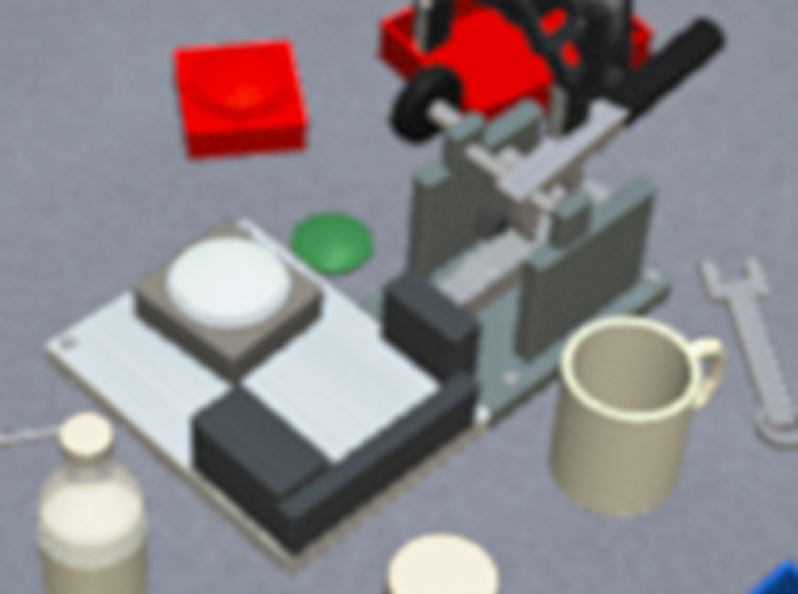

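View pics/cd.png

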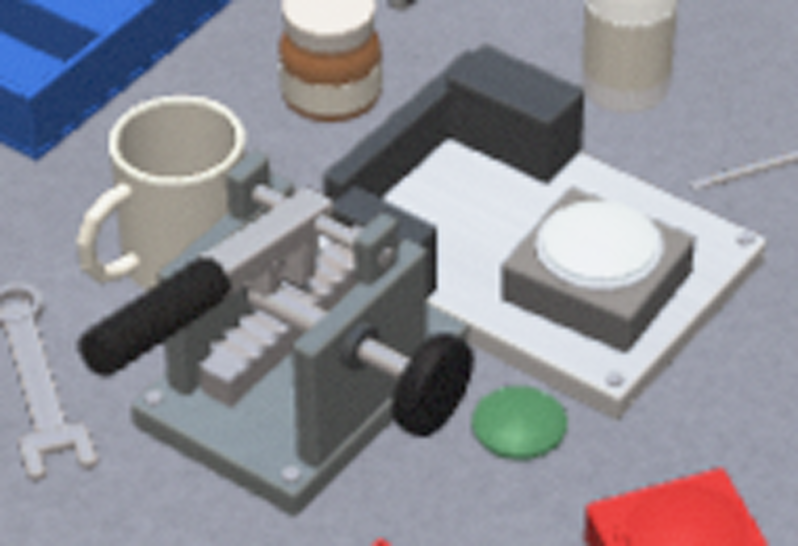

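The crop confirms the carrier: a grey block with white glass, on the bed at crop (230,290) in the scene view and (595,260) in the side view. Next I fit the poses from the corners.

```bash
python3 - <<'E'
from h import *
from scipy.optimize import least_squares
np.set_printoptions(precision=1,suppress=True)
S=lambda x,y:(240+x/4.2,190+y/4.1); D=lambda x,y:(200+x/4.2,190+y/4.2)
C=[("scene",(-160,-100,20),S(48,347)),("scene",(-160,60,20),S(243,222)),("scene",(55,-100,20),S(293,560)),
("scene",(-30,-60,70),S(242,388)),("scene",(-30,-100,70),S(195,425)),
("side",(-160,-100,20),D(765,243)),("side",(-160,60,20),D(617,403)),("side",(-30,-60,70),D(548,130)),("side",(-30,-100,70),D(582,95)),
("side",(-60,200,108),D(300,347)),("side",(-60,100,108),D(425,243))]
K=[("scene",(-42,-40,50),S(137,297)),("scene",(-42,40,50),S(218,232)),("scene",(42,40,50),S(322,297)),("scene",(42,-40,50),S(235,352)),
("side",(-42,-40,50),D(693,245)),("side",(-42,40,50),D(628,318)),("side",(42,40,50),D(503,267)),("side",(42,-40,50),D(570,190))]
def fit(L):
    def f(p):
        c,s=np.cos(p[2]),np.sin(p[2]); r=[]
        for n,P,q in L:
            w=[p[0]+c*P[0]-s*P[1],p[1]+s*P[0]+c*P[1],P[2]]; r+=list(proj(n,w)[0]-q)
        return np.array(r)
    r=least_squares(f,[590,-80,0],loss="soft_l1",x_scale=[10,10,.1]); print(r.x[:2],np.degrees(r.x[2]),r.fun.round(1)); return r.x
p=fit(C);k=fit(K)
c,s=np.cos(p[2]),np.sin(p[2]);R=np.array([[c,-s],[s,c]])
w=lambda x,y:p[:2]+R@[x,y]
print("carrier in clamp",R.T@(k[:2]-p[:2]))
print("knobhead",w(-107,165),"grip",w(0,258),"seat",w(0,-20))
kn=tri([("scene",[343,218]),("side",[303,281])]);print(kn,R.T@(kn[:2]-p[:2]))
print("blank",R.T@(tri([("scene",[318,245]),("side",[323,294])])[:2]-p[:2]))
j=[atz("scene",S(390,300),70),atz("side",D(435,232),70)]
print([R.T@(a[:2]-p[:2]) for a in j])
E
```

```text
[582.2 -78.5] -1.5563483449518496 [-0.6 -1.   0.9 -1.4 -0.5  0.2  0.1 -2.1 -1.6 -2.3 -0.5 -2.3 -0.8 -2.2
 -1.2 -2.6 -0.2 -2.7  1.6  1.  -0.5 -0. ]
[476.8 -80.2] 3.951112615006279 [-1.9 -3.5  0.9 -4.7  0.8 -3.9 -0.4  0.7  0.7 -2.9  0.8  0.  -1.3 -0.6
 -1.1 -1.7]
carrier in clamp [-105.4   -4.5]
knobhead [479.8  89.3] grip [589.2 179.4] seat [581.7 -98.5]
[478.8  86.8  82.9] [-107.9  162.4]
blank [-129.   103.9]
[array([-18.7,  44. ]), array([-36.1,  55.9])]
```

Request:
arm_command:
  increments:
    - [0,0,0,-20,-48,0,0]
    - [0,0,0,-20,-48,0,0]
    - [0,0,0,-20,-48,0,0]
    - [0,0,0,-19,-49,0,0]

```text
time: 1.4
eef_pos: [405.6, -79.5, 209.1]
orientation: [[-0.001, 1.0, 0.0], [1.0, 0.001, -0.0], [-0.0, 0.0, -1.0]]
contact_force: [1.1, -1.2, 1.0]
finger_gap: 43.0
```

Request:
arm_command:
  increments:
    - [0,0,10.2,0,0,0,0]
    - [0,0,10.2,0,0,0,0]
    - [0,0,10.2,0,0,0,0]
    - [0,0,10.2,0,0,0,0]
    - [0,0,10.2,0,0,0,0]
    - [0,0,10.2,0,0,0,0]
    - [0,0,10.2,0,0,0,0]
    - [0,0,10.2,0,0,0,0]
    - [0,0,9.9,0,0,0,0]
    - [0,0,0,0,0,0,0]

```text
time: 2.65
eef_pos: [407.0, -79.0, 209.1]
orientation: [[1.0, -0.025, 0.0], [-0.025, -1.0, -0.0], [0.0, 0.0, -1.0]]
contact_force: [0.1, 0.0, 0.5]
finger_gap: 42.8
```

```bash
python3 - <<'E'
from h import *
np.set_printoptions(precision=3,suppress=True)
o=telemetry.get_obs();print(o["time"],o["eef_pos"],o["orientation"],o["finger_gap"],o["qpos"])
cv2.imwrite("pics/w1.png",optics.snapshot("wrist"))
K,r,t=cal("wrist");print(K,r,-cv2.Rodrigues(r)[0].T@t.ravel())
for l in["carrier","knob_head","lever_grip","jaw"]:print(l,[(np.round(x["centre"]).tolist(),round(x["conf"],2)) for x in optics.boxes_of("wrist",l)[:3]])
E
```

```text
2.65 [406.998 -79.029 209.105] [[ 1.    -0.025  0.   ]
 [-0.025 -1.    -0.   ]
 [ 0.     0.    -1.   ]] 42.7671178146269 [-20.553   4.916 107.85   -0.002  67.225  70.86 ]
[[335.245   0.    315.853]
 [  0.    335.245 239.869]
 [  0.      0.      1.   ]] [-2.038  2.085  0.313] [483.406 -80.31  373.95 ]
carrier [([192.0, 271.0], 0.95), ([434.0, 310.0], 0.74), ([40.0, 345.0], 0.61)]
knob_head [([98.0, 134.0], 0.72), ([258.0, 61.0], 0.6), ([124.0, 2.0], 0.33)]
lever_grip [([124.0, 4.0], 0.6)]
jaw [([201.0, 16.0], 0.74), ([258.0, 64.0], 0.28)]
```

View pics/w1.png

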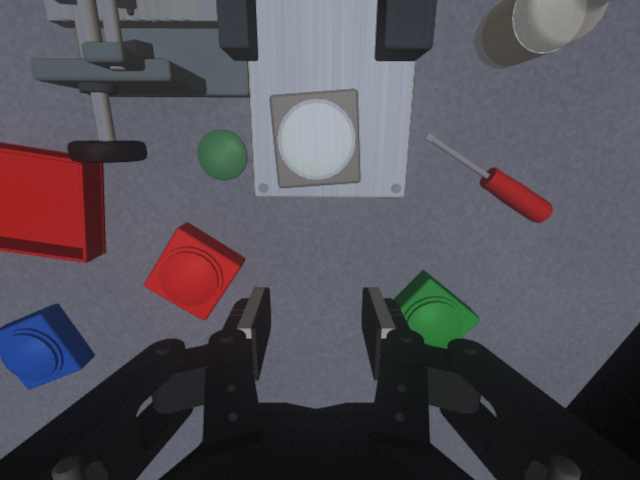

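The wrist view shows the carrier at (316,139), the bed's front corners at (256,195) and (404,196), the knob at (107,151), the jaw at (238,30) and the fixed jaw at (405,28).

```bash
python3 - <<'E'
from h import *
np.set_printoptions(precision=1,suppress=True)
q=lambda u,v,z:atz("wrist",(u,v),z)[:2]
fl,fr=q(256,195,20),q(404,196,20);print("bed",fl,fr,np.linalg.norm(fl-fr),"yaw",np.degrees(np.arctan2(*( (fl-fr)*[-1,1]))))
c=[q(*a,50) for a in((270,97),(357,89),(361,181),(277,187))];print("car",np.array(c),np.mean(c,0),[np.linalg.norm(c[i]-c[i-1]) for i in range(4)])
# head: outer (front) edge middle at widest height
print("knob",q(107,151,88),q(68,152,88),q(147,152,88)); print("housing front top edge",q(33,62,108),q(170,62,108))
print("jaw top front corners",q(218,50,70),q(255,50,70),"fixed",q(376,50,70))
E
```

```text
bed [425.7 -15.7] [ 420.8 -172.7] 157.08749975174572 yaw -1.80235997393492
car [[ 518.2  -40.4]
 [ 522.8 -118.1]
 [ 441.6 -122.9]
 [ 437.9  -42. ]] [480.1 -80.8] [np.float64(80.32363445732886), np.float64(77.77864033671531), np.float64(81.36417004059108), np.float64(80.9558934630461)]
knob [476.3  91.9] [476.3 124.2] [474.6  59.1]
housing front top edge [539.1 119.8] [536.8  22.2]
jaw top front corners [552.1  -3.2] [551.4 -33.1] fixed [ 549.  -130.8]
```

Request:
arm_command:
  increments:
    - [0,0,0,0,0,45,0]
    - [0,0,0,0,0,45,0]
    - [0,0,0,0,0,45,0]
    - [0,0,0,0,0,41,0]
    - [0,0,0,0,0,0,0]
    - [0,0,0,10,0,0,0]
    - [0,0,0,8,0,0,0]
    - [0,0,0,8,0,0,0]
    - [0,0,0,8,0,0,0]
    - [0,0,0,8,0,0,0]

```text
time: 4.15
eef_pos: [449.7, -80.1, 33.3]
orientation: [[1.0, -0.026, 0.0], [-0.026, -1.0, -0.0], [0.0, 0.0, -1.0]]
contact_force: [-0.2, -0.0, 0.1]
finger_gap: 42.3
```

Request:
arm_command:
  increments:
    - [0,0,0,10,0,0,0]
    - [0,0,0,10,0,0,0]
    - [0,0,0,10,0,0,0]
    - [0,0,0,10,0,0,0]
    - [0,0,0,10,0,0,0]
    - [0,0,0,10,0,0,0]
    - [0,0,0,8,0,0,0]
    - [0,0,0,5,0,0,0]

```text
time: 5.15
eef_pos: [522.5, -82.0, 33.0]
orientation: [[1.0, -0.026, -0.0], [-0.026, -1.0, -0.0], [-0.0, 0.0, -1.0]]
contact_force: [0.3, 0.4, 0.2]
finger_gap: 42.6
```

Request:
arm_command:
  increments:
    - [0,0,0,3,0,0,0]
    - [0,0,0,3,0,0,0]

```text
time: 5.4
eef_pos: [527.8, -82.1, 32.9]
orientation: [[1.0, -0.026, -0.001], [-0.026, -1.0, 0.0], [-0.001, -0.0, -1.0]]
contact_force: [-0.9, 0.7, 0.2]
finger_gap: 42.9
```

```bash
python3 - <<'E'
from h import *
o=telemetry.get_obs();print(o["eef_pos"],o["contact_force"])
a=optics.snapshot("wrist");b=optics.snapshot("side")
cv2.imwrite("pics/w2.png",np.hstack([cv2.resize(a,(400,300)),cv2.resize(b[190:320,200:380],(400,300))]))
E
```

```text
[527.75431427 -82.12000509  32.93880308] [-0.9466889   0.72075188  0.19843449]
```

View pics/w2.png

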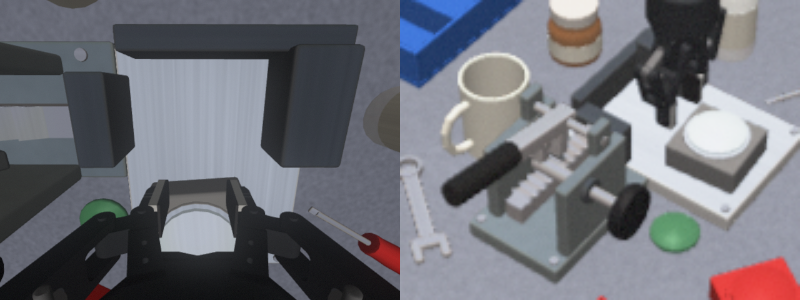

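```bash
python3 - <<'E'
from h import *
np.set_printoptions(precision=1,suppress=True)
for z in(20,50): print(z,atz("wrist",(320,288),z),atz("wrist",(320,310),z))
print("tcp px",proj("wrist",telemetry.get_obs()["eef_pos"]), "side",proj("side",telemetry.get_obs()["eef_pos"]))
a=optics.snapshot("wrist");b=optics.snapshot("side")
for n in("side","scene"):
  optics.snapshot(n); print(n,[(np.round(x["centre"]).tolist(),round(x["conf"],2)) for x in optics.boxes_of(n,"carrier")[:5]])
cv2.imwrite("pics/w3.png",np.hstack([cv2.resize(a[250:450,200:440],(480,400)),cv2.resize(b[215:285,300:356],(320,400),interpolation=cv2.INTER_CUBIC)]))
E
```

```text
20 [520.5 -84.   20. ] [506.2 -83.7  20. ]
50 [534.6 -84.   50. ] [522.8 -83.7  50. ]
tcp px [[316.5 285.4]] side [[324.3 245.6]]
side [([362.0, 322.0], 0.9), ([342.0, 250.0], 0.78), ([351.0, 413.0], 0.55), ([306.0, 173.0], 0.42)]
scene [([279.0, 397.0], 0.85), ([334.0, 166.0], 0.75), ([202.0, 254.0], 0.73), ([288.0, 213.0], 0.58), ([340.0, 272.0], 0.37)]
```

View pics/w3.png

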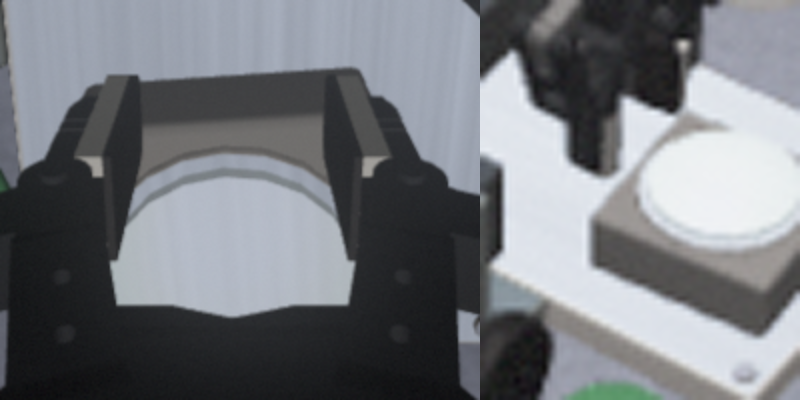

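```bash
python3 - <<'E'
from h import *
np.set_printoptions(precision=1,suppress=True)
for z in(30,40,50,60,70,80): print(z,proj("side",[[528,-58,z],[528,-106,z]]).tolist(), proj("wrist",[[528,-58,z],[528,-106,z]]).tolist())
o=telemetry.get_obs();print(o["time"],o["qpos"],o["eef_pos"],o["contact_force"],o["finger_gap"])
E
```

```text
30 [[318.8378354759767, 252.18909034790906], [329.61182129211994, 241.0980320025225]] [[272.3203702180748, 283.73697416458253], [360.3188109197397, 281.5826894968001]]
40 [[318.92218013240335, 249.14186723289598], [329.7425260840111, 238.06187126567414]] [[269.92872521203157, 291.85176233753003], [362.78098340356667, 289.59532544047147]]
50 [[319.0072956215849, 246.06679529511337], [329.8744015709797, 234.998516281563]] [[267.25815088306234, 300.9129503169075], [365.53093963650633, 298.5444946397505]]
60 [[319.0931925590855, 242.9634910130198], [330.00746355228216, 231.90760004695338]] [[264.2568297330423, 311.09635350168577], [368.62226641425707, 308.60458434335254]]
70 [[319.179881756292, 239.83156379034745], [330.14172811275364, 228.78874892485214]] [[260.8592619498628, 322.62421101986564], [372.1227351249248, 319.9961426501038]]
80 [[319.2673742249503, 236.6706157922142], [330.2772116292903, 225.64158249394325]] [[256.9814302413348, 335.78159131900316], [376.119327729687, 333.00223453338054]]
5.8 [-16.3  28.2 104.7  -0.   47.1  75.2] [527.7 -82.1  33. ] [ 0.5  0.3 -0. ] 42.32406004480238
```

The fingers passed over the carrier without moving it, because the half-open tips sit higher than the TCP. I'll go back over it and push lower.

Request:
arm_command:
  increments:
    - [0,0,0,0,0,-40,0]
    - [0,0,0,0,0,-40,0]
    - [0,0,0,-42,0,0,0]
    - [0,0,0,-42,0,0,0]
    - [0,0,0,-41,0,0,0]
    - [0,0,0,0,0,30,0]
    - [0,0,0,0,0,30,0]
    - [0,0,0,0,0,30,0]
    - [0,0,0,0,0,0,0]
    - [0,0,0,0,0,0,0]

```text
time: 7.05
eef_pos: [403.3, -79.0, 23.6]
orientation: [[1.0, -0.026, 0.0], [-0.026, -1.0, -0.0], [0.0, 0.0, -1.0]]
contact_force: [0.8, -0.3, 0.9]
finger_gap: 42.3
```

Request:
arm_command:
  increments:
    - [0,0,0,10,0,0,0]
    - [0,0,0,8,0,0,0]
    - [0,0,0,6,0,0,0]
    - [0,0,0,6,0,0,0]

```text
time: 7.55
eef_pos: [428.7, -78.5, 22.9]
orientation: [[1.0, -0.025, -0.008], [-0.025, -1.0, 0.002], [-0.008, -0.002, -1.0]]
contact_force: [-14.6, -0.9, 18.0]
finger_gap: 42.8
```

```bash
python3 - <<'E'
from h import *
b=optics.snapshot("side");s=optics.snapshot("scene");w=optics.snapshot("wrist")
f=lambda i,n:cv2.resize(i,n,interpolation=cv2.INTER_CUBIC)
cv2.imwrite("pics/w4.png",np.hstack([f(b[215:285,300:400],(430,300)),f(w[200:480,160:480],(342,300))]))
E
```

```text
(no output)
```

View pics/w4.png

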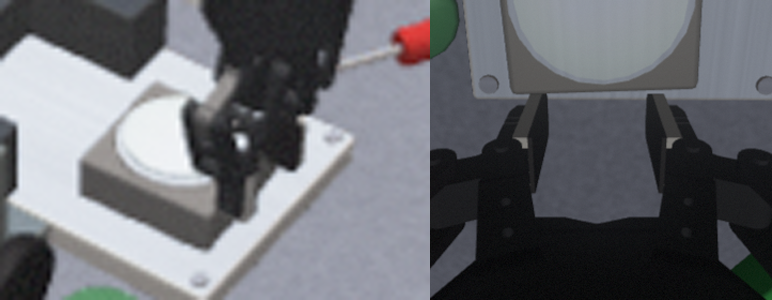

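Request:
arm_command:
  increments:
    - [0,0,0,-3,0,0,0]
    - [0,0,0,0,0,-4,0]

```text
time: 7.95
eef_pos: [429.8, -79.4, 27.1]
orientation: [[1.0, -0.026, -0.0], [-0.026, -1.0, 0.0], [-0.0, -0.0, -1.0]]
contact_force: [-0.3, -0.2, 0.4]
finger_gap: 42.6
```

Request:
arm_command:
  increments:
    - [0,0,0,5,0,0,0]
    - [0,0,0,3,0,0,0]

```text
time: 8.2
eef_pos: [439.3, -80.1, 27.2]
orientation: [[1.0, -0.026, 0.001], [-0.026, -1.0, -0.0], [0.001, 0.0, -1.0]]
contact_force: [-0.5, 0.0, 0.3]
finger_gap: 42.6
```

Request:
arm_command:
  increments:
    - [0,0,0,4,0,0,0]
    - [0,0,0,4,0,0,0]

```text
time: 8.45
eef_pos: [444.7, -79.7, 26.6]
orientation: [[1.0, -0.026, -0.003], [-0.026, -1.0, 0.001], [-0.003, -0.001, -1.0]]
contact_force: [-3.2, -0.1, 1.8]
finger_gap: 42.4
```

Request:
arm_command:
  increments:
    - [0,0,0,6,0,0,0]
    - [0,0,0,6,0,0,0]
    - [0,0,0,6,0,0,0]

```text
time: 8.82
eef_pos: [464.4, -80.5, 26.9]
orientation: [[1.0, -0.026, -0.0], [-0.026, -1.0, 0.0], [-0.0, -0.0, -1.0]]
contact_force: [-1.7, 0.1, 0.5]
finger_gap: 42.9
```

```bash
python3 - <<'E'
from h import *
np.set_printoptions(precision=1,suppress=True)
o=telemetry.get_obs();print(o["eef_pos"],o["contact_force"],o["finger_gap"])
for n in("side","scene","wrist"):
  cv2.imwrite(f"pics/a5{n}.png",optics.snapshot(n)); print(n,[(np.round(x["centre"]).tolist(),round(x["conf"],2),atz(n,x["centre"],45)[:2]) for x in optics.boxes_of(n,"carrier")])
b=cv2.imread("pics/a5side.png");w=cv2.imread("pics/a5wrist.png")
f=lambda i,n:cv2.resize(i,n,interpolation=cv2.INTER_CUBIC)
cv2.imwrite("pics/w5.png",np.hstack([f(b[215:285,300:400],(430,300)),f(w[200:480,160:480],(342,300))]))
E
```

```text
[464.4 -80.5  26.9] [-1.7  0.1  0.5] 42.87352241177632
side [([350.0, 411.0], 0.96, array([236.1, 279.8])), ([364.0, 322.0], 0.95, array([324.3,  80. ])), ([321.0, 170.0], 0.65, array([ 696.7, -322.9])), ([326.0, 249.0], 0.64, array([510.4, -63. ]))]
scene [([300.0, 268.0], 0.97, array([505.7, -86.5])), ([278.0, 398.0], 0.82, array([ 728.8, -360.8])), ([326.0, 164.0], 0.75, array([262. , 250.1])), ([204.0, 249.0], 0.59, array([ 294.7, -219.4])), ([310.0, 208.0], 0.5, array([367.4,  79.2]))]
wrist [([164.0, 441.0], 0.92, array([380.1,   7.3])), ([475.0, 468.0], 0.87, array([ 355.3, -169.7])), ([314.0, 208.0], 0.78, array([510.7, -80.8]))]
```

View pics/w5.png

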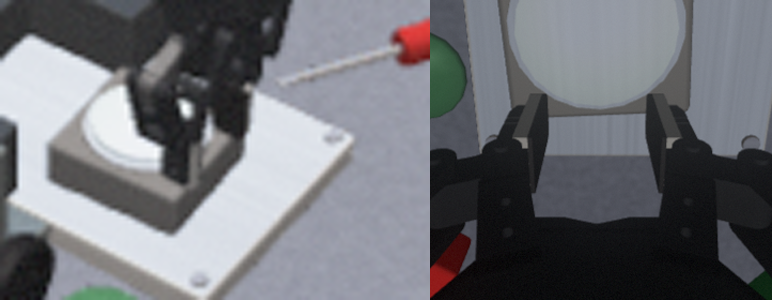

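The carrier is now sliding with the fingers: its centre is at about x 511, y -81, and it has squared up. I'll carry on.

Request:
arm_command:
  increments:
    - [0,0,0,8,0,0,0]
    - [0,0,0,8,0,0,0]
    - [0,0,0,8,0,0,0]
    - [0,0,0,8,0,0,0]
    - [0,0,0,8,0,0,0]
    - [0,0,0,8,0,0,0]
    - [0,0,0,8,0,0,0]
    - [0,0,0,4,0,0,0]

```text
time: 10.12
eef_pos: [524.8, -82.2, 27.0]
orientation: [[1.0, -0.026, 0.001], [-0.026, -1.0, -0.0], [0.001, 0.0, -1.0]]
contact_force: [-4.2, -0.1, 1.5]
finger_gap: 42.5
```

Request:
arm_command:
  increments:
    - [0,0,0,4,0,0,0]
    - [0,0,0,4,0,0,0]

```text
time: 10.38
eef_pos: [531.8, -82.2, 26.9]
orientation: [[1.0, -0.026, -0.001], [-0.026, -1.0, 0.0], [-0.001, -0.0, -1.0]]
contact_force: [-4.6, -0.9, 1.6]
finger_gap: 42.3
```

Request:
arm_command:
  increments:
    - [0,0,0,3,0,0,0]
    - [0,0,0,2,0,0,0]

```text
time: 10.62
eef_pos: [537.1, -82.4, 27.0]
orientation: [[1.0, -0.026, -0.0], [-0.026, -1.0, -0.0], [-0.0, 0.0, -1.0]]
contact_force: [-3.6, 0.3, 1.3]
finger_gap: 42.8
```

Request:
arm_command:
  increments:
    - [0,0,0,3,0,0,0]
    - [0,0,0,2,0,0,0]

```text
time: 10.88
eef_pos: [541.3, -82.3, 26.8]
orientation: [[1.0, -0.026, -0.002], [-0.026, -1.0, 0.0], [-0.002, -0.0, -1.0]]
contact_force: [-7.2, 0.1, 2.4]
finger_gap: 42.5
```

Request:
arm_command:
  increments:
    - [0,0,0,2,0,0,0]
    - [0,0,0,1,0,0,0]

```text
time: 11.12
eef_pos: [541.5, -82.1, 26.5]
orientation: [[1.0, -0.026, -0.006], [-0.026, -1.0, 0.001], [-0.006, -0.001, -1.0]]
contact_force: [-10.6, -1.2, 6.1]
finger_gap: 42.8
```

Request:
arm_command:
  increments:
    - [0,0,0,2,0,0,0]
    - [0,0,0,-10,0,0,0]
    - [0,0,0,-20,0,0,0]
    - [0,0,0,0,0,-50,0]
    - [0,0,0,0,0,-50,0]
    - [0,0,0,0,0,-50,0.5]
    - [0,0,0,-30,-45,0,1]
    - [0,0,0,-30,-45,0,1]
    - [0,0,0,-5,-40,0,1]
    - [0,0,0,0,-36,0,1]

```text
time: 12.38
eef_pos: [457.3, 87.2, 177.8]
orientation: [[1.0, -0.026, 0.004], [-0.026, -1.0, 0.0], [0.004, -0.001, -1.0]]
contact_force: [-0.1, 0.2, -0.2]
finger_gap: 85.4
```

```bash
python3 - <<'E'
from h import *
np.set_printoptions(precision=2,suppress=True)
o=telemetry.get_obs();print(o["time"],o["eef_pos"],o["contact_force"],o["finger_gap"])
for n in("wrist","side","scene"):
  cv2.imwrite(f"pics/a6{n}.png",optics.snapshot(n))
  for l in("knob_head","carrier"): print(n,l,[(np.round(x["centre"]).tolist(),round(x["conf"],2),atz(n,x["centre"],88 if l[0]=="k" else 50)[:2]) for x in optics.boxes_of(n,l)])
b=cv2.imread("pics/a6scene.png");w=cv2.imread("pics/a6wrist.png")
f=lambda i,n:cv2.resize(i,n,interpolation=cv2.INTER_CUBIC)
cv2.imwrite("pics/w6.png",np.hstack([f(b[210:330,250:390],(350,300)),f(w,(400,300))]))
E
```

```text
12.375 [457.3   87.23 177.82] [-0.12  0.24 -0.21] 85.3937259331979
wrist knob_head [([312.0, 200.0], 0.92, array([488.01,  91.52])), ([403.0, 87.0], 0.66, array([565.93,  25.51]))]
wrist carrier [([521.0, 66.0], 0.95, array([583.53, -77.36])), ([339.0, 320.0], 0.73, array([361.84,  66.57])), ([209.0, 389.0], 0.6, array([282.48, 204.35]))]
side knob_head [([298.0, 277.0], 0.92, array([489.69,  83.87]))]
side carrier [([362.0, 324.0], 0.94, array([321.81,  90.69])), ([444.0, 265.0], 0.86, array([ 254.01, -169.71])), ([351.0, 414.0], 0.78, array([231.03, 287.58])), ([313.0, 237.0], 0.64, array([557.46, -78.17])), ([337.0, 172.0], 0.42, array([ 651.3, -334.8]))]
scene knob_head [([340.0, 217.0], 0.62, array([475.88,  82.5 ]))]
scene carrier [([278.0, 397.0], 0.88, array([ 729.63, -360.35])), ([320.0, 280.0], 0.75, array([571.44, -82.14])), ([204.0, 251.0], 0.7, array([ 301.47, -226.6 ])), ([332.0, 168.0], 0.63, array([293.62, 244.1 ]))]
```

View pics/w6.png

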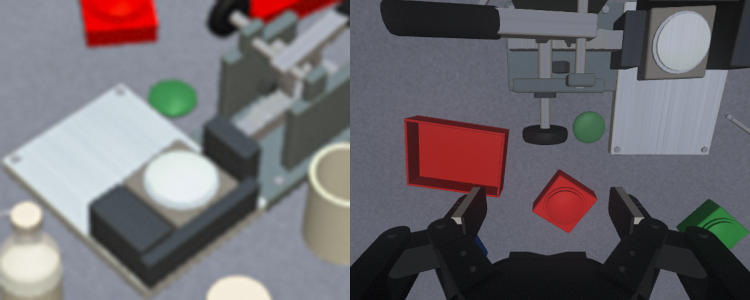

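Request:
arm_command:
  increments:
    - [0,0,0,20,0,0,1]
    - [0,0,0,0,0,0,1]
    - [0,0,0,0,0,0,1]

```text
time: 13.2
eef_pos: [475.6, 84.9, 176.7]
orientation: [[1.0, -0.027, -0.001], [-0.027, -1.0, -0.0], [-0.001, 0.0, -1.0]]
contact_force: [-0.1, -0.9, -0.6]
finger_gap: 85.4
```

```bash
python3 - <<'E'
from h import *
np.set_printoptions(precision=1,suppress=True)
w=optics.snapshot("wrist");o=telemetry.get_obs();print(o["eef_pos"])
d=optics.cut_out("wrist","knob_head")[0];m=d["pixels"];v,u=np.nonzero(m);print(d["conf"],u.min(),u.max(),v.min(),v.max())
for r in range(v.min(),v.max()+1,4):
  k=u[v==r]
  if len(k): print(r,k.min(),k.max(),atz("wrist",(k.min(),r),88),atz("wrist",(k.max(),r),88))
for X in(472,480,488): print(X,proj("wrist",[[X,91,116],[X,119,88],[X,63,88],[X,91,60]]).tolist())
E
```

```text
[475.4  85.  176.7]
0.84 274 344 95 255
95 314 318 [579.5  83.9  88. ] [579.4  81.1  88. ]
99 297 319 [577.2  95.9  88. ] [576.8  80.5  88. ]
103 297 319 [574.6  96.   88. ] [574.2  80.5  88. ]
107 298 319 [572.   95.4  88. ] [571.6  80.6  88. ]
111 298 319 [569.3  95.5  88. ] [568.9  80.7  88. ]
115 298 319 [566.7  95.6  88. ] [566.3  80.7  88. ]
119 298 319 [564.   95.8  88. ] [563.6  80.8  88. ]
123 297 319 [561.3  96.6  88. ] [560.9  80.9  88. ]
127 298 319 [558.6  96.   88. ] [558.2  80.9  88. ]
131 298 319 [555.9  96.1  88. ] [555.5  81.   88. ]
135 298 318 [553.1  96.2  88. ] [552.8  81.8  88. ]
139 298 318 [550.4  96.3  88. ] [550.   81.8  88. ]
143 298 318 [547.6  96.4  88. ] [547.2  81.9  88. ]
147 298 318 [544.8  96.6  88. ] [544.4  82.   88. ]
151 298 316 [542.   96.7  88. ] [541.6  83.5  88. ]
183 302 314 [518.6  94.7  88. ] [518.4  85.6  88. ]
187 301 316 [515.6  95.5  88. ] [515.3  84.2  88. ]
191 301 315 [512.6  95.7  88. ] [512.3  85.1  88. ]
195 301 315 [509.6  95.8  88. ] [509.3  85.1  88. ]
199 302 315 [506.5  95.1  88. ] [506.2  85.2  88. ]
203 302 316 [503.4  95
[... 511 characters left out ...]
471.9 117.9  88. ] [470.4  64.   88. ]
247 276 341 [468.5 117.4  88. ] [467.1  65.6  88. ]
251 281 335 [465.  113.6  88. ] [463.9  70.4  88. ]
255 297 319 [461.3 100.9  88. ] [460.8  83.3  88. ]
472 [[308.1541354651008, 253.784114313505], [273.66036067427774, 242.85872583325477], [344.22051723454524, 241.04801938577384], [309.532546842662, 232.28648023153303]]
480 [[307.77428546849023, 243.10760368245892], [273.0103031197092, 233.17551540183555], [344.2025795923005, 231.33316751632614], [309.2339154716516, 223.4024361146487]]
488 [[307.3867781054305, 232.21586610648956], [272.348492539635, 223.31723275046136], [344.18431711766846, 221.44238959808703], [308.9303824941425, 214.37257313007476]]
```

Request:
arm_command:
  increments:
    - [0,0,0,1,-5.5,30,1]
    - [0,0,0,0,0,40,1]
    - [0,0,0,0,0,41,1]
    - [0,0,0,0,0,0,-1]
    - [0,0,0,0,0,0,-1]
    - [0,0,0,0,0,0,-1]
    - [0,0,0,0,0,0,-1]
  grip_force: 50

```text
time: 14.18
eef_pos: [477.3, 90.0, 67.5]
orientation: [[1.0, -0.026, 0.0], [-0.026, -1.0, -0.001], [0.0, 0.001, -1.0]]
contact_force: [-2.6, -4.2, 1.9]
finger_gap: 51.4
```

Request:
arm_command:
  increments:
    - [0,0,0,0,0,0,-1]
    - [0,0,0,-5,0,0,-1]
    - [0,0,0,-5,0,0,-1]

```text
time: 14.55
eef_pos: [472.8, 90.1, 67.8]
orientation: [[1.0, -0.026, 0.01], [-0.026, -1.0, -0.001], [0.01, 0.001, -1.0]]
contact_force: [7.9, -5.7, -10.5]
finger_gap: 51.8
```

Request:
arm_command:
  increments:
    - [0,0,0,-5,0,0,-1]
    - [0,0,0,-5,0,0,-1]
    - [0,0,0,-5,0,0,-1]
    - [0,0,0,-5,0,0,-1]
    - [0,0,0,-2,0,0,-1]
    - [0,0,0,0,0,0,-1]

```text
time: 15.3
eef_pos: [447.2, 90.8, 67.6]
orientation: [[1.0, -0.026, 0.004], [-0.026, -1.0, -0.001], [0.004, 0.001, -1.0]]
contact_force: [1.8, -5.8, -1.3]
finger_gap: 51.3
```

Request:
arm_command:
  increments:
    - [0,0,0,0,0,0,1]
    - [0,0,0,0,0,0,1]
    - [0,0,0,0,0,0,1]
    - [0,0,0,0,0,-50,1]
    - [0,0,0,0,0,-50,1]
    - [0,0,0,0,0,-30,1]
    - [0,0,0,0,0,0,1]

```text
time: 16.18
eef_pos: [447.5, 91.8, 198.5]
orientation: [[1.0, -0.026, 0.006], [-0.026, -1.0, 0.0], [0.006, -0.001, -1.0]]
contact_force: [0.2, 1.1, -0.7]
finger_gap: 85.5
```

```bash
cat > k.py <<'E'
from h import *
np.set_printoptions(precision=1,suppress=True)
def wrist(labels,z=dict(knob_head=88,carrier=50,lever_grip=142,jaw=70)):
    cv2.imwrite("pics/last.png",optics.snapshot("wrist")); o=telemetry.get_obs();print(o["time"],o["eef_pos"],o["contact_force"])
    for l in labels:
        for d in optics.cut_out("wrist",l)[:2]:
            v,u=np.nonzero(d["pixels"])
            if l=="knob_head":
                w=[(r,u[v==r].min(),u[v==r].max()) for r in np.unique(v)]; W=max(b-a for _,a,b in w)
                w=[x for x in w if x[2]-x[1]>W-8]; r=(w[0][0]+w[-1][0])/2; print("head W",W,r,atz("wrist",((w[0][1]+w[0][2])/2,r),88))
            else: print(l,d["conf"],u.min(),u.max(),v.min(),v.max(),atz("wrist",(u.min(),v.min()),z[l]),atz("wrist",(u.max(),v.max()),z[l]))
E
python3 -c "
from k import *
wrist(['knob_head','lever_grip','carrier','jaw'])"
```

```text
16.225 [446.1  91.7 196.8] [ 0.3 -0.4  0.5]
head W 65 232.5 [444.1  91.   88. ]
lever_grip 0.86 81 395 0 65 [596.9 218.7 142. ] [559.7  42.5 142. ]
lever_grip 0.55 82 639 0 249 [596.9 218.1 142. ] [ 441.3 -129.8  142. ]
carrier 0.88 518 626 302 381 [ 352.7 -113.2   50. ] [ 251.4 -248.3   50. ]
carrier 0.82 454 573 4 118 [617.9 -22.3  50. ] [ 529.8 -133.9   50. ]
jaw 0.65 262 468 11 101 [610.8 127.6  70. ] [544.3 -32.7  70. ]
jaw 0.65 82 396 0 65 [621.3 260.   70. ] [571.8  26.1  70. ]
```

Request:
arm_command:
  increments:
    - [0,0,0,17,-22,0,-1]
    - [0,0,0,17,-23,0,-1]
    - [0,0,0,17,-23,0,-1]
    - [0,0,0,17,-23,0,-1]
    - [0,0,0,0,0,0,-1]

```text
time: 17.05
eef_pos: [516.3, 181.8, 194.6]
orientation: [[1.0, -0.025, -0.002], [-0.025, -1.0, -0.0], [-0.002, 0.0, -1.0]]
contact_force: [-0.3, 0.1, -0.5]
finger_gap: -0.1
```

```bash
python3 - <<'E'
from k import *
wrist(['knob_head','lever_grip'])
for d in optics.cut_out("wrist","lever_grip")[:1]:
    m=d["pixels"]&(cv2.imread("pics/last.png").max(2)<60)
    for c in range(0,640,25):
        v=np.nonzero(m[:,c])[0]
        if len(v): print(c,v.min(),v.max(),atz("wrist",(c,v.min()),142),atz("wrist",(c,v.max()),142))
for y in(135,160,180,200,225): print(y,proj("wrist",[[590,y,140+(y-180)*.17]]))
a=cv2.imread("pics/last.png");cv2.imwrite("pics/w7.png",a)
E
```

```text
17.1 [515.2 180.9 194.6] [-0.4 -0.9 -0.1]
head W 63 304.5 [443.6  91.1  88. ]
lever_grip 0.69 259 529 120 163 [601.4 212.9 142. ] [571.2  43.5 142. ]
275 121 163 [600.7 203.  142. ] [575.5 204.6 142. ]
300 121 163 [600.3 187.7 142. ] [575.1 188.7 142. ]
325 121 162 [599.9 172.4 142. ] [575.3 172.8 142. ]
350 122 162 [598.9 157.1 142. ] [574.9 157.  142. ]
375 122 162 [598.5 141.7 142. ] [574.5 141.1 142. ]
400 124 156 [596.9 126.3 142. ] [577.7 125.4 142. ]
135 [[382.5 136.1]]
160 [[344.5 137.2]]
180 [[313.1 138.1]]
200 [[280.7 139.1]]
225 [[238.9 140.3]]
```

View pics/w7.png

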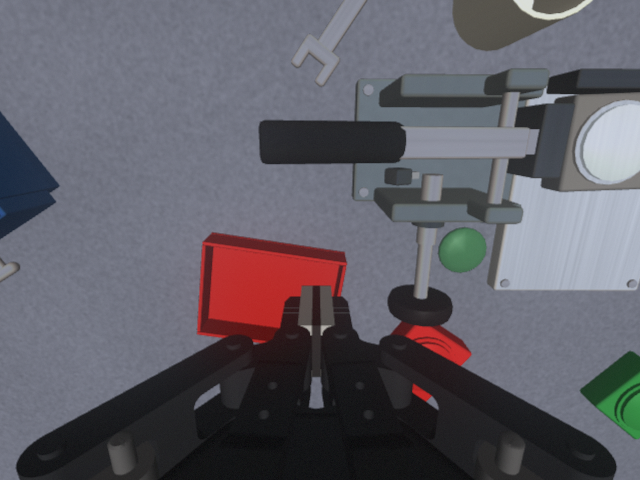

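Request:
arm_command:
  increments:
    - [0,0,0,37,4,0,-1]
    - [0,0,0,36,3,0,-1]
    - [0,0,0,0,0,30,-1]
    - [0,0,0,0,0,15,-1]
    - [0,0,0,0,0,15,-1]
    - [0,0,0,0,0,5,-1]

```text
time: 18.0
eef_pos: [587.6, 171.8, 130.4]
orientation: [[1.0, -0.026, -0.002], [-0.026, -1.0, 0.0], [-0.002, -0.0, -1.0]]
contact_force: [-1.3, 0.0, 2.5]
finger_gap: 0.2
```

Request:
arm_command:
  increments:
    - [0,0,0,0,0,6,-1]
    - [0,0,0,0,0,6,-1]
    - [0,0,0,0,0,4,-1]

```text
time: 18.38
eef_pos: [589.2, 172.3, 115.3]
orientation: [[1.0, -0.026, 0.001], [-0.026, -1.0, 0.001], [0.001, -0.001, -1.0]]
contact_force: [0.1, 2.1, 4.0]
finger_gap: -0.2
```

Request:
arm_command:
  increments:
    - [0,0,0,0,0,3,-1]
    - [0,0,0,0,0,2,-1]

```text
time: 18.62
eef_pos: [589.2, 172.1, 110.1]
orientation: [[1.0, -0.026, 0.001], [-0.026, -1.0, 0.001], [0.001, -0.001, -1.0]]
contact_force: [0.0, 3.0, 3.6]
finger_gap: -0.2
```

Request:
arm_command:
  increments:
    - [0,0,0,0,0,2,-1]
    - [0,0,0,0,0,0,-1]

```text
time: 18.88
eef_pos: [589.2, 172.2, 108.4]
orientation: [[1.0, -0.026, 0.001], [-0.026, -1.0, 0.001], [0.001, -0.001, -1.0]]
contact_force: [0.6, 4.2, 5.8]
finger_gap: -0.3
```

Request:
arm_command:
  increments:
    - [0,0,0,0,0,2,-1]
    - [0,0,0,0,0,2,-1]

```text
time: 19.12
eef_pos: [589.2, 172.4, 104.7]
orientation: [[1.0, -0.026, 0.001], [-0.026, -1.0, 0.001], [0.001, -0.001, -1.0]]
contact_force: [-0.6, 4.2, 7.1]
finger_gap: 0.2
```

Request:
arm_command:
  increments:
    - [0,0,0,0,0,2,-1]
    - [0,0,0,0,0,1,-1]

```text
time: 19.38
eef_pos: [589.2, 172.5, 101.6]
orientation: [[1.0, -0.026, 0.001], [-0.026, -1.0, 0.001], [0.001, -0.001, -1.0]]
contact_force: [-1.0, 5.2, 7.8]
finger_gap: 0.3
```

Request:
arm_command:
  increments:
    - [0,0,0,0,0,2,-1]
    - [0,0,0,0,0,1,-1]

```text
time: 19.62
eef_pos: [589.2, 172.6, 98.7]
orientation: [[1.0, -0.026, 0.001], [-0.026, -1.0, 0.001], [0.001, -0.001, -1.0]]
contact_force: [-1.3, 5.0, 7.2]
finger_gap: 0.3
```

Request:
arm_command:
  increments:
    - [0,0,0,0,0,2,-1]
    - [0,0,0,0,0,0,-1]

```text
time: 19.88
eef_pos: [589.2, 172.6, 96.6]
orientation: [[1.0, -0.026, 0.001], [-0.026, -1.0, 0.001], [0.001, -0.001, -1.0]]
contact_force: [-0.1, 4.8, 7.1]
finger_gap: 0.3
```

```bash
python3 - <<'E'
from k import *
s=optics.snapshot("side");cv2.imwrite("pics/l1.png",s)
o=telemetry.get_obs();print(o["eef_pos"],o["contact_force"],o["moment"],proj("side",o["eef_pos"]))
for f in("side",):
    for d in optics.cut_out(f,"lever_grip")[:2]:
        v,u=np.nonzero(d["pixels"]);print(d["conf"],d["centre"],u.min(),u.max(),v.min(),v.max())
# predicted grip centre for angles
for a in(.17,.0,-.17,-.25): 
    y=51.5+130*np.cos(a);z=120+130*np.sin(a); print(a,proj("side",[[588,y,z],[588,y+45*np.cos(a),z+45*np.sin(a)]]).tolist())
w=optics.snapshot("wrist");cv2.imwrite("pics/l1w.png",w)
x=cv2.resize(s[200:320,200:360],(400,300),interpolation=cv2.INTER_CUBIC);cv2.imwrite("pics/w8.png",np.hstack([x,cv2.resize(w,(400,300))]))
E
```

```text
[589.3 172.6  96.6] [0.1 5.5 6.8] [ 0.8  0.  -0. ] [[236.1 279.4]]
0.17 [[232.90782539955939, 266.4053306887631], [218.69290427475804, 276.43472676894197]]
0.0 [[233.10714741156724, 274.3886734239592], [219.17223086204115, 287.2742802217893]]
-0.17 [[234.4237270461964, 281.15515547400935], [221.2071244090219, 296.3277732280593]]
-0.25 [[235.40749208400177, 283.86456865027424], [222.6632609438053, 299.90189374240117]]
```

View pics/w8.png

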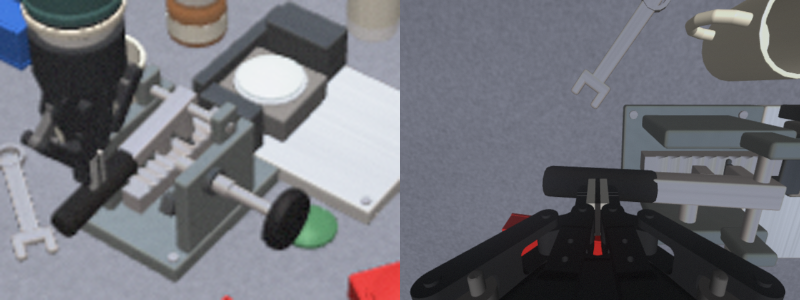

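The side view shows the lever well down, with the fingers on the grip. The tips really sit about 15 mm above the reported TCP z, which also explains the first pass over the carrier. I'll press on to the end stop.

Request:
arm_command:
  increments:
    - [0,0,0,0,0,3,-1]
    - [0,0,0,0,0,2,-1]

```text
time: 20.27
eef_pos: [589.3, 172.5, 91.7]
orientation: [[1.0, -0.026, 0.001], [-0.026, -1.0, 0.001], [0.001, -0.001, -1.0]]
contact_force: [0.0, 4.5, 7.5]
finger_gap: -0.2
```

Request:
arm_command:
  increments:
    - [0,0,0,0,0,2,-1]
    - [0,0,0,0,0,1,-1]

```text
time: 20.52
eef_pos: [589.4, 172.4, 89.8]
orientation: [[1.0, -0.026, 0.002], [-0.026, -1.0, 0.001], [0.002, -0.001, -1.0]]
contact_force: [-3.6, 3.6, 20.3]
finger_gap: 0.5
```

Request:
arm_command:
  increments:
    - [0,0,0,0,0,-28,-1]
    - [0,0,0,0,0,-28,-1]
    - [0,0,0,0,0,0,-1]
    - [0,0,0,0,0,26,-1]
    - [0,0,0,0,0,20,-1]
    - [0,0,0,0,0,9,-1]
    - [0,0,0,0,0,0,-1]

```text
time: 21.4
eef_pos: [589.9, 172.5, 90.0]
orientation: [[1.0, -0.026, 0.002], [-0.026, -1.0, 0.001], [0.002, -0.001, -1.0]]
contact_force: [-1.7, 2.9, 14.7]
finger_gap: 0.2
```

```bash
cat > j.py <<'E'
from k import *
w=optics.snapshot("wrist");o=telemetry.get_obs();print(o["time"],o["eef_pos"],o["contact_force"])
s=optics.snapshot("side")
for n in("side","wrist"):
    for l in("jaw","carrier"):
        print(n,l,[(np.array(d["centre"]),round(d["conf"],2)) for d in optics.boxes_of(n,l)[:4]])
E
python3 j.py
```

```text
21.45 [589.9 172.5  89.9] [-0.4  3.1 15.1]
side jaw [(array([284.4, 252.7]), 0.55), (array([300.4, 264.3]), 0.21)]
side carrier [(array([353.9, 412.1]), 0.88), (array([431.6, 267.3]), 0.87), (array([321.3, 172.8]), 0.8), (array([315.3, 233. ]), 0.68)]
wrist jaw [(array([512.6, 264. ]), 0.7)]
wrist carrier [(array([345.1,  85.2]), 0.51)]
```

Request:
arm_command:
  increments:
    - [0,0,0,0,0,-28,-1]
    - [0,0,0,0,0,-28,-1]
    - [0,0,0,0,0,0,-1]
    - [0,0,0,0,0,24,-1]
    - [0,0,0,0,0,12,-1]
    - [0,0,0,0,0,8,-1]

```text
time: 22.45
eef_pos: [589.2, 173.1, 99.9]
orientation: [[1.0, -0.027, 0.001], [-0.027, -1.0, 0.002], [0.001, -0.002, -1.0]]
contact_force: [0.6, 5.9, 9.3]
finger_gap: -0.2
```

Request:
arm_command:
  increments:
    - [0,0,0,0,0,5,-1]
    - [0,0,0,0,0,4,-1]

```text
time: 22.7
eef_pos: [589.5, 173.3, 92.6]
orientation: [[1.0, -0.027, 0.002], [-0.027, -1.0, 0.002], [0.002, -0.002, -1.0]]
contact_force: [-4.8, 4.6, 28.2]
finger_gap: -0.1
```

Request:
arm_command:
  increments:
    - [0,0,0,0,0,2,-1]
    - [0,0,0,0,0,1,-1]

```text
time: 22.95
eef_pos: [589.6, 173.3, 91.5]
orientation: [[1.0, -0.026, 0.003], [-0.026, -1.0, 0.002], [0.003, -0.002, -1.0]]
contact_force: [-7.0, 4.1, 34.3]
finger_gap: 0.0
```

Request:
arm_command:
  increments:
    - [0,0,0,0,0,-28,-1]
    - [0,0,0,0,0,-28,-1]
    - [0,0,0,0,0,0,-1]
    - [0,0,0,0,0,18,-1]
    - [0,0,0,0,0,5,-1]

```text
time: 23.58
eef_pos: [589.1, 172.9, 121.4]
orientation: [[1.0, -0.027, 0.001], [-0.027, -1.0, 0.002], [0.001, -0.002, -1.0]]
contact_force: [-6.0, 3.3, 33.6]
finger_gap: 0.0
```

Request:
arm_command:
  increments:
    - [0,0,0,0,0,4,-1]
    - [0,0,0,0,0,4,-1]

```text
time: 23.82
eef_pos: [589.4, 173.9, 117.8]
orientation: [[1.0, -0.027, 0.003], [-0.027, -1.0, 0.003], [0.003, -0.004, -1.0]]
contact_force: [-14.5, 4.6, 60.4]
finger_gap: -0.1
```

Request:
arm_command:
  increments:
    - [0,0,0,0,0,4,-1]
    - [0,0,0,0,0,4,-1]

```text
time: 24.08
eef_pos: [589.7, 174.7, 114.1]
orientation: [[1.0, -0.026, 0.005], [-0.027, -1.0, 0.005], [0.005, -0.005, -1.0]]
contact_force: [-25.2, 4.4, 90.4]
finger_gap: 0.3
```

The lever goes stiff early in its stroke, so the carrier is clamped. I'll let the lever up.

Request:
arm_command:
  increments:
    - [0,0,0,0,0,-15,-1]
    - [0,0,0,0,0,-30,-1]
    - [0,0,0,0,0,-30,-1]
    - [0,0,0,-40,0,0,-1]
    - [0,0,0,-50,0,0,-1]
    - [0,0,0,-50,0,0,-1]
    - [0,0,0,0,40,0,-1]
    - [0,0,0,0,42,0,-1]
    - [0,0,0,0,0,0,-1]
    - [0,0,0,0,0,0,-1]

```text
time: 25.32
eef_pos: [445.4, 93.7, 179.2]
orientation: [[1.0, -0.027, -0.003], [-0.027, -1.0, 0.0], [-0.003, -0.0, -1.0]]
contact_force: [-0.1, 0.8, -0.4]
finger_gap: 0.0
```

```bash
python3 - <<'E'
from k import *
wrist(['knob_head','lever_grip','jaw'])
a=cv2.imread("pics/last.png"); s=optics.snapshot("scene");b=optics.snapshot("side")
for n in("scene","wrist"): print(n,[(np.array(d["centre"]),d["conf"],atz(n,d["centre"],50)) for d in optics.boxes_of(n,"carrier")[:5]])
f=lambda i,n:cv2.resize(i,n,interpolation=cv2.INTER_CUBIC)
cv2.imwrite("pics/w9.png",np.vstack([f(a,(800,600))[:330],np.hstack([f(s[210:310,250:398],(400,270)),f(b[200:308,200:360],(400,270))])]))
E
```

```text
25.375 [445.7  94.  179.6] [ 0.2 -0.2  0.8]
head W 69 235.5 [446.7  92.   88. ]
lever_grip 0.89 59 407 0 55 [593.6 224.2 142. ] [563.4  42.3 142. ]
jaw 0.96 299 524 0 96 [614.7 102.2  70. ] [548.  -65.9  70. ]
jaw 0.63 284 354 74 253 [567.7 115.3  70. ] [425.  62.  70.]
scene [(array([319.9, 169.1]), 0.82, array([270.7, 215.3,  50. ])), (array([202.3, 253.8]), 0.68, array([ 308. , -235.5,   50. ])), (array([320. , 282.7]), 0.6, array([575.5, -87.8,  50. ])), (array([298.2, 215. ]), 0.6, array([369. ,  35.5,  50. ])), (array([279.1, 396.8]), 0.58, array([ 730.6, -359. ,   50. ]))]
wrist [(array([164.6, 363.6]), 0.71, array([301.1, 255.6,  50. ])), (array([363. , 294.9]), 0.57, array([374.7,  50.3,  50. ]))]
```

Request:
arm_command:
  increments:
    - [0,0,0,-45,1,0,-1]
    - [0,0,0,0,0,40,-1]
    - [0,0,0,0,0,40,-1]
    - [0,0,0,0,0,40,-1]
    - [0,0,0,0,0,0,-1]
    - [0,0,0,10,0,0,-1]
    - [0,0,0,10,0,0,-1]

```text
time: 26.6
eef_pos: [424.2, 93.3, 62.6]
orientation: [[1.0, -0.026, 0.004], [-0.026, -1.0, 0.0], [0.004, -0.0, -1.0]]
contact_force: [-0.1, -0.3, -0.4]
finger_gap: -0.0
```

Request:
arm_command:
  increments:
    - [0,0,0,5,0,0,-1]
    - [0,0,0,5,0,0,-1]

```text
time: 26.85
eef_pos: [428.3, 93.0, 61.3]
orientation: [[1.0, -0.026, -0.006], [-0.026, -1.0, 0.0], [-0.006, 0.0, -1.0]]
contact_force: [-8.9, 1.1, 6.8]
finger_gap: -0.3
```

Request:
arm_command:
  increments:
    - [0,0,0,5,0,0,-1]
    - [0,0,0,5,0,0,-1]

```text
time: 27.1
eef_pos: [439.5, 92.6, 61.3]
orientation: [[1.0, -0.026, -0.003], [-0.026, -1.0, -0.0], [-0.003, 0.0, -1.0]]
contact_force: [-3.5, -0.4, 0.6]
finger_gap: 0.2
```

Request:
arm_command:
  increments:
    - [0,0,0,5,0,0,-1]
    - [0,0,0,5,0,0,-1]

```text
time: 27.35
eef_pos: [453.3, 92.4, 61.6]
orientation: [[1.0, -0.026, 0.003], [-0.026, -1.0, 0.0], [0.003, -0.0, -1.0]]
contact_force: [-0.7, -0.9, 0.1]
finger_gap: 0.1
```

Request:
arm_command:
  increments:
    - [0,0,0,4,0,0,-1]
    - [0,0,0,3,0,0,-1]

```text
time: 27.6
eef_pos: [456.4, 92.2, 60.8]
orientation: [[1.0, -0.026, -0.004], [-0.026, -1.0, 0.0], [-0.004, 0.0, -1.0]]
contact_force: [-8.8, 1.2, 7.5]
finger_gap: 0.0
```

Request:
arm_command:
  increments:
    - [0,0,0,2,0,0,-1]
    - [0,0,0,1,0,0,-1]

```text
time: 27.85
eef_pos: [456.1, 92.2, 60.3]
orientation: [[1.0, -0.026, -0.01], [-0.026, -1.0, -0.0], [-0.01, 0.0, -1.0]]
contact_force: [-12.7, 0.7, 10.7]
finger_gap: -0.2
```

Request:
arm_command:
  increments:
    - [0,0,0,-10,0,0,-1]
    - [0,0,0,-25,0,0,-1]
    - [0,0,0,0,0,-50,-1]
    - [0,0,0,0,0,-50,-1]
    - [0,0,0,0,0,-50,-1]
    - [0,0,0,20,40,0,-1]
    - [0,0,0,20,45,0,-1]
    - [0,0,0,20,45,0,-1]
    - [0,0,0,0,0,0,-1]
    - [0,0,0,0,0,0,-1]

```text
time: 29.1
eef_pos: [482.8, -38.3, 210.8]
orientation: [[1.0, -0.027, -0.0], [-0.027, -1.0, 0.001], [-0.0, -0.0, -1.0]]
contact_force: [-0.5, -0.2, 0.6]
finger_gap: 0.5
```

```bash
python3 - <<'E'
from k import *
wrist(['knob_head','jaw','carrier','fixed_jaw','lever_grip'],dict(carrier=50,jaw=70,fixed_jaw=70,lever_grip=142))
for n in("scene","side"):
    optics.snapshot(n)
    for l in("knob_head","lever_grip","jaw","blank"): print(n,l,[np.array(d["centre"]) for d in optics.boxes_of(n,l)[:2]])
# clamp-frame expectation for seated, clamped carrier and model edges in wrist picture
o=np.array([583.3,-79]);t=np.radians(-1.6);R=np.array([[np.cos(t),-np.sin(t)],[np.sin(t),np.cos(t)]])
P=[(-42,-60,50),(-42,20,50),(42,20,50),(42,-60,50)]
print("expected carrier top corners",proj("wrist",[[*(o+R@p[:2]),p[2]] for p in P]).tolist())
g=cv2.imread("pics/last.png")
d=[x for x in optics.cut_out("wrist","carrier")] if optics.snapshot("wrist") is not None else []
for x in d:
    r=cv2.minAreaRect(np.argwhere(x["pixels"])[:,::-1].astype(np.float32));print(x["conf"],x["centre"],cv2.boxPoints(r).tolist())
E
```

```text
29.15 [482.5 -37.8 210.8] [ 0.3 -0.1  0.3]
head W 67 237.5 [475.7  91.1  88. ]
jaw 0.63 169 336 69 143 [615.1  80.7  70. ] [553.  -56.5  70. ]
carrier 0.9 427 504 324 382 [ 358.5 -156.6   50. ] [ 279.1 -252.2   50. ]
carrier 0.83 191 281 282 347 [415.3  96.7  50. ] [333.1   6.   50. ]
fixed_jaw 0.64 0 482 23 263 [651.7 210.   70. ] [ 437.2 -198.2   70. ]
lever_grip 0.96 0 205 76 119 [600.9 160.1 142. ] [572.   33.3 142. ]
lever_grip 0.62 333 425 62 160 [603.6 -51.1 142. ] [ 542.1 -113.   142. ]
scene knob_head [array([343.7, 218.4])]
scene lever_grip [array([382.5, 217.8])]
scene jaw [array([343.1, 266.2])]
scene blank [array([320.1, 247.8])]
side knob_head [array([295.7, 277.8])]
side lever_grip [array([248.5, 256.6]), array([295.4, 263.8])]
side jaw [array([293.2, 244.4])]
side blank [array([322.7, 293.9]), array([293.3, 245.6])]
expected carrier top corners [[419.74903997221134, 155.65564067759635], [335.0092296353014, 155.53395673126948], [336.77104220861366, 56.1140493443053], [428.6978935532352, 56.26793809331534]]
0.81 [81.4, 386.1] [[35.62628936767578, 382.79931640625], [105.
[... 292 characters left out ...]
062]]
0.8 [233.8, 318.4] [[188.0428924560547, 341.1802673339844], [226.63516235351562, 278.4678039550781], [286.0, 314.9999694824219], [247.40771484375, 377.7124328613281]]
0.69 [465.0, 351.1] [[427.23077392578125, 346.1538391113281], [444.15386962890625, 320.7691955566406], [508.5384521484375, 363.6922912597656], [491.6153564453125, 389.0769348144531]]
0.62 [577.2, 112.0] [[504.0, 75.0], [639.0, 75.0], [639.0, 148.0], [504.0, 148.0]]
0.56 [71.3, 265.3] [[-12.727348327636719, 302.5625], [1.1386184692382812, 201.7190704345703], [162.56170654296875, 223.91473388671875], [148.69573974609375, 324.7581787109375]]
0.53 [164.6, 225.7] [[138.0, 117.0], [205.0, 117.0], [205.0, 253.0], [138.0, 253.0]]
```

```bash
python3 - <<'E'
from k import *
g=cv2.cvtColor(cv2.imread("pics/last.png"),cv2.COLOR_BGR2GRAY)
for c in(342,350,405,414): print(c,"far",g[30:75,c].tolist(),"near",g[145:175,c].tolist())
print("row110",g[110,318:345].tolist(),g[110,410:440].tolist())
o=np.array([583.3,-79]);t=np.radians(-1.6);R=np.array([[np.cos(t),-np.sin(t)],[np.sin(t),np.cos(t)]])
f=lambda x,y,z:proj("wrist",[[*(o+R@[x,y]),z]])[0]
for n,p in dict(stopTop=(42,10,60),stopTopBack=(55,10,60),carBack=(42,10,50),carFrontTop=(-42,10,50),carFrontFoot=(-42,10,20),fixFrontTop=(-30,-70,70),jawFrontTop=(-30,30,70),bedFront=(-160,0,20)).items(): print(n,f(*p))
for c in(440,452,465,320,328): print(c,"fix/jaw front",c,g[120:175,c].tolist())
print("bed front",g[268:310,350].tolist())
E
```

```text
342 far [106, 106, 106, 107, 105, 81, 60, 60, 59, 58, 59, 60, 58, 59, 61, 61, 62, 59, 61, 58, 59, 58, 58, 54, 51, 40, 37, 36, 37, 36, 39, 39, 53, 86, 104, 115, 118, 118, 118, 120, 119, 118, 119, 119, 118] near [117, 118, 117, 116, 117, 117, 117, 118, 117, 116, 116, 117, 113, 101, 83, 135, 157, 156, 156, 157, 156, 154, 157, 156, 155, 155, 156, 156, 157, 155]
350 far [105, 106, 104, 105, 106, 81, 60, 59, 60, 60, 58, 59, 59, 57, 57, 60, 60, 60, 57, 58, 61, 59, 58, 56, 51, 43, 39, 36, 37, 38, 38, 38, 52, 88, 107, 114, 120, 117, 117, 118, 120, 119, 119, 118, 117] near [118, 117, 117, 117, 117, 116, 117, 116, 118, 118, 117, 117, 112, 101, 84, 136, 160, 161, 159, 160, 162, 160, 160, 161, 160, 161, 160, 160, 161, 161]
405 far [101, 101, 102, 104, 105, 90, 65, 59, 60, 61, 58, 57, 59, 59, 60, 59, 60, 58, 60, 58, 58, 60, 59, 55, 51, 42, 34, 35, 35, 34, 35, 34, 43, 83, 105, 112, 115, 115, 115, 115, 116, 117, 115, 116, 114] near [113, 114, 113, 115, 114, 113, 113, 113, 114, 113, 113, 113, 110, 100, 85, 114, 152, 162, 162, 162, 162, 161, 162, 162, 162, 161, 161, 162, 161, 162]
414 far [100, 100, 9
[... 1675 characters left out ...]
8, 68, 69, 66, 67, 67, 68, 68, 67, 68, 69, 67, 66, 60, 132, 157, 157, 157, 157, 157, 157, 158, 157, 158, 157, 157, 157, 158, 157, 156, 158, 156, 157, 157, 159, 157, 158, 157, 159, 157, 156, 158, 157, 157, 158]
328 fix/jaw front 328 [69, 68, 69, 67, 67, 68, 68, 68, 69, 68, 68, 69, 69, 68, 70, 70, 68, 69, 69, 69, 70, 69, 67, 62, 128, 154, 153, 153, 154, 154, 155, 152, 154, 153, 153, 153, 154, 153, 154, 152, 153, 153, 155, 155, 153, 153, 154, 154, 154, 153, 154, 153, 154, 154, 154]
bed front [111, 109, 105, 104, 105, 106, 106, 106, 108, 105, 104, 106, 104, 102, 101, 104, 101, 101, 103, 104, 104, 103, 101, 101, 100, 102, 103, 105, 103, 105, 103, 103, 101, 101, 99, 96, 96, 100, 101, 99, 101, 102]
```

```bash
python3 - <<'E'
from k import *
from scipy.spatial.transform import Rotation as Ro
K,r,t=cal("wrist");Rc=cv2.Rodrigues(r)[0].T;pc=-Rc@t.ravel();o=telemetry.get_obs();Rt=np.array(o["orientation"]);pt=np.array(o["eef_pos"])
Rel=Rt.T@Rc;off=Rt.T@(pc-pt);print("cam off tool",off,"z",Rc[:,2],Rel)
O=np.array([583.3,-79]);a=np.radians(-1.6);R=np.array([[np.cos(a),-np.sin(a)],[np.sin(a),np.cos(a)]])
# a6: pose after pushing, before pumping
pt6=np.array([456.5,87,177.5]);Rc6=Rt@Rel;pc6=pt6+Rt@off
def pr(P):
    q=Rc6.T@(np.array(P)-pc6);return (K@q/q[2])[:2]
g=cv2.cvtColor(cv2.imread("pics/a6wrist.png"),cv2.COLOR_BGR2GRAY)
Y=25
for n,p in dict(stopTop=(42,Y,60),stopBack=(55,Y,60),carBack=(42,Y,50),carFront=(-42,Y,50),fixFront=(-30,-70,70),jawFront=(-30,60,70),carL=(0,35,50),carR=(0,-45,50)).items(): print(n,pr([*(O+R@p[:2]),p[2]]))
for c in(475,482,490,560,568): print(c,g[0:30,c].tolist(),"|",g[100:140,c].tolist())
E
```

```text
cam off tool [  76.4   -0.4 -164.9] z [-0.3  0.  -1. ] [[-0.  -1.  -0.3]
 [ 1.  -0.   0. ]
 [-0.  -0.3  1. ]]
stopTop [507.5  -4.1]
stopBack [510.6 -25.6]
carBack [500.2   1.2]
carFront [483.5 120.3]
fixFront [624.3 102.4]
jawFront [452.2 102.1]
carL [478.7  63.5]
carR [580.5  63.7]
475 [24, 23, 26, 22, 24, 23, 21, 23, 23, 22, 26, 26, 25, 24, 26, 25, 24, 27, 33, 38, 36, 38, 38, 38, 40, 39, 39, 37, 41, 41] | [87, 90, 89, 92, 91, 92, 92, 93, 95, 97, 95, 95, 97, 98, 98, 102, 100, 101, 103, 103, 104, 104, 106, 106, 104, 96, 87, 70, 106, 142, 150, 151, 152, 151, 151, 150, 150, 151, 150, 152]
482 [45, 32, 25, 21, 23, 26, 22, 24, 24, 20, 25, 24, 23, 49, 66, 74, 76, 77, 78, 80, 80, 81, 82, 84, 85, 85, 86, 86, 89, 89] | [109, 107, 108, 109, 107, 107, 107, 108, 107, 109, 108, 108, 107, 108, 109, 106, 109, 108, 109, 108, 110, 108, 108, 110, 105, 94, 83, 65, 127, 152, 153, 151, 152, 152, 152, 152, 153, 153, 154, 153]
490 [44, 33, 27, 24, 23, 23, 21, 23, 22, 26, 24, 23, 75, 94, 101, 105, 106, 109, 107, 107, 108, 105, 108, 108, 107, 105, 107, 109, 107, 107] | [90, 74, 77, 86, 101, 108, 107, 108, 108, 108, 109, 109, 109, 108, 107, 108, 109, 107, 109, 109, 109, 111, 109, 109, 102, 90, 77, 89, 139, 156, 156, 156, 156, 156, 155, 156, 157, 157, 156, 157]
560 [44, 34, 20, 24, 23, 21, 23, 21, 22, 77, 93, 98, 103, 104, 102, 103, 104, 104, 104, 102, 103, 105, 105, 131, 145, 151, 160, 172, 174, 176] | [123, 109, 105, 105, 106, 106, 106, 105, 105, 106, 105, 104, 105, 105, 105, 107, 105, 106, 104, 105, 106, 100, 91, 81, 92, 142, 159, 158, 159, 158, 158, 157, 158, 159, 158, 159, 159, 159, 159, 160]
568 [44, 37, 25, 18, 22, 23, 20, 22, 26, 74, 94, 100, 102, 102, 102, 102, 102, 102, 102, 102, 104, 104, 102, 103, 103, 102, 102, 103, 103, 102] | [103, 104, 105, 104, 103, 103, 101, 103, 100, 99, 96, 103, 102, 111, 121, 126, 133, 141, 141, 145, 149, 153, 156, 158, 158, 159, 159, 159, 160, 160, 161, 161, 161, 160, 160, 159, 160, 159, 160, 161]
```

The numeric check suggests a gap of about 3 mm between carrier and back stop: the carrier was slightly yawed when first pushed in, and the jaw then squared it. I'll push it in along the jaws, then repeat the knob, pump and lock steps in order.

Request:
arm_command:
  increments:
    - [0,0,0,12,30,0,0]
    - [0,0,0,11,30,0,0]
    - [0,0,0,0,0,50,0]
    - [0,0,0,0,0,50,0]
    - [0,0,0,0,0,50,0]
    - [0,0,0,0,0,34,0]
    - [0,0,0,8,0,0,0]
    - [0,0,0,8,0,0,0]
    - [0,0,0,5,0,0,0]

```text
time: 31.12
eef_pos: [528.2, -100.2, 28.8]
orientation: [[1.0, -0.026, 0.004], [-0.026, -1.0, -0.001], [0.004, 0.001, -1.0]]
contact_force: [-0.5, 0.3, -0.0]
finger_gap: 42.8
```

Request:
arm_command:
  increments:
    - [0,0,0,4,0,0,0]
    - [0,0,0,3,0,0,0]

```text
time: 31.38
eef_pos: [533.2, -99.9, 27.7]
orientation: [[1.0, -0.026, 0.001], [-0.026, -1.0, -0.0], [0.001, 0.0, -1.0]]
contact_force: [0.3, -0.1, -0.2]
finger_gap: 42.7
```

Request:
arm_command:
  increments:
    - [0,0,0,3,0,0,0]
    - [0,0,0,2,0,0,0]

```text
time: 31.62
eef_pos: [537.0, -99.8, 26.9]
orientation: [[1.0, -0.026, -0.001], [-0.026, -1.0, 0.0], [-0.001, -0.0, -1.0]]
contact_force: [-1.7, 0.5, 1.0]
finger_gap: 42.8
```

Request:
arm_command:
  increments:
    - [0,0,0,2,0,0,0]
    - [0,0,0,2,0,0,0]

```text
time: 31.88
eef_pos: [538.0, -99.4, 26.3]
orientation: [[1.0, -0.025, -0.006], [-0.025, -1.0, 0.001], [-0.007, -0.001, -1.0]]
contact_force: [-9.8, -0.5, 5.4]
finger_gap: 42.6
```

Request:
arm_command:
  increments:
    - [0,0,0,2,0,0,0]
    - [0,0,0,2,0,0,0]

```text
time: 32.12
eef_pos: [539.5, -98.1, 25.9]
orientation: [[1.0, -0.026, -0.011], [-0.026, -1.0, 0.003], [-0.011, -0.003, -1.0]]
contact_force: [-13.8, 2.1, 10.8]
finger_gap: 42.4
```

Request:
arm_command:
  increments:
    - [0,0,0,2,0,0,0]
    - [0,0,0,1,0,0,0]

```text
time: 32.38
eef_pos: [539.6, -98.0, 25.9]
orientation: [[1.0, -0.025, -0.016], [-0.025, -1.0, 0.004], [-0.016, -0.003, -1.0]]
contact_force: [-19.7, 1.9, 15.7]
finger_gap: 42.7
```

Request:
arm_command:
  increments:
    - [0,0,0,2,0,0,0]
    - [0,0,0,2,0,0,0]

```text
time: 32.62
eef_pos: [542.0, -98.1, 25.9]
orientation: [[1.0, -0.025, -0.018], [-0.025, -1.0, 0.004], [-0.018, -0.003, -1.0]]
contact_force: [-19.6, 1.5, 14.3]
finger_gap: 42.7
```

Request:
arm_command:
  increments:
    - [0,0,0,2,0,0,0]
    - [0,0,0,1,0,0,0]

```text
time: 32.88
eef_pos: [542.9, -98.0, 25.8]
orientation: [[0.999, -0.025, -0.022], [-0.025, -1.0, 0.004], [-0.022, -0.004, -1.0]]
contact_force: [-27.8, -0.6, 24.3]
finger_gap: 42.8
```

Request:
arm_command:
  increments:
    - [0,0,0,-12,0,0,0]
    - [0,0,0,-25,0,0,0]
    - [0,0,0,-15,0,-40,0]
    - [0,0,0,-10,-15,-50,0]
    - [0,0,0,0,-20,-50,0]
    - [0,0,0,0,-20,-44,0]
    - [0,0,0,0,0,0,0]
    - [0,0,0,0,0,0,0]

```text
time: 33.88
eef_pos: [495.0, -43.8, 210.7]
orientation: [[1.0, -0.026, 0.0], [-0.026, -1.0, -0.0], [0.0, 0.0, -1.0]]
contact_force: [0.5, -1.1, -0.1]
finger_gap: 42.7
```

```bash
cat > gap.py <<'E'
from k import *
im=optics.snapshot("wrist");cv2.imwrite("pics/last.png",im);o=telemetry.get_obs();print(o["time"],o["eef_pos"])
g=cv2.cvtColor(im,cv2.COLOR_BGR2GRAY)
O=np.array([583.3,-79]);a=np.radians(-1.6);R=np.array([[np.cos(a),-np.sin(a)],[np.sin(a),np.cos(a)]])
f=lambda x,y,z:proj("wrist",[[*(O+R@[x,y]),z]])[0]
for y in(10,-15,-50):
    for n,p in dict(stopBack=(55,y,60),stopTop=(42,y,60),carBack=(42,y,50),carFront=(-42,y,50)).items(): print(y,n,f(*p))
    c=int(f(42,y,50)[0]);r=int(f(42,y,60)[1]);print(c,r-22,g[max(r-22,0):r+18,c].tolist())
    c=int(f(-42,y,50)[0]);r=int(f(-42,y,50)[1]);print("near",c,r-8,g[r-8:r+10,c].tolist())
E
python3 gap.py
```

```text
33.925 [494.3 -43.9 210. ]
10 stopBack [343.5  50.7]
10 stopTop [343.1  67.9]
10 carBack [342.2  70.1]
10 carFront [340.1 167.8]
342 45 [103, 101, 102, 103, 102, 101, 101, 81, 64, 60, 62, 61, 60, 60, 59, 59, 61, 60, 62, 63, 61, 60, 59, 61, 57, 56, 46, 40, 37, 70, 96, 109, 115, 118, 117, 118, 116, 119, 117, 118]
near 340 159 [115, 116, 116, 116, 115, 117, 116, 117, 111, 100, 85, 136, 157, 159, 157, 159, 160, 160]
-15 stopBack [373.4  50.8]
-15 stopTop [372.6  68. ]
-15 carBack [370.7  70.2]
-15 carFront [366.3 167.8]
370 45 [104, 104, 101, 100, 101, 103, 106, 85, 61, 59, 60, 60, 60, 60, 59, 59, 60, 61, 61, 62, 61, 61, 61, 60, 58, 58, 48, 42, 38, 70, 94, 106, 114, 118, 116, 116, 130, 152, 156, 157]
near 366 159 [163, 158, 157, 157, 135, 116, 116, 116, 114, 101, 86, 137, 158, 160, 159, 159, 159, 160]
-50 stopBack [415.2  50.8]
-50 stopTop [413.9  68. ]
-50 carBack [410.7  70.2]
-50 carFront [403.2 167.8]
410 46 [101, 102, 104, 103, 104, 105, 82, 61, 60, 60, 61, 60, 59, 60, 58, 60, 59, 60, 59, 60, 60, 59, 59, 57, 55, 48, 39, 36, 53, 88, 104, 112, 114, 114, 114, 114, 114, 113, 114, 114]
near 403 159 [113, 112, 112, 113, 112, 114, 112, 113, 111, 101, 87, 115, 152, 164, 164, 164, 164, 164]
```

The carrier is now flush with the stop across its width: 3 dark rows, where flush should show about 2. I'll repeat knob out, pump and knob home so the order holds.

Request:
arm_command:
  increments:
    - [0,0,0,-7,-44,0,1]
    - [0,0,0,-7,-45,0,1]
    - [0,0,0,-7,-45,0,1]
    - [0,0,0,0,0,40,1]
    - [0,0,0,0,0,50,1]
    - [0,0,0,0,0,30,1]
    - [0,0,0,0,0,0,1]

```text
time: 34.8
eef_pos: [474.1, 90.1, 87.8]
orientation: [[1.0, -0.027, -0.008], [-0.027, -1.0, -0.0], [-0.008, 0.001, -1.0]]
contact_force: [-0.2, 0.4, -0.2]
finger_gap: 85.5
```

Request:
arm_command:
  increments:
    - [0,0,0,1,0,27,1]
    - [0,0,0,0,0,0,-1]
    - [0,0,0,0,0,0,-1]
    - [0,0,0,0,0,0,-1]
    - [0,0,0,0,0,0,-1]
    - [0,0,0,0,0,0,-1]
  grip_force: 50

```text
time: 35.55
eef_pos: [478.8, 89.9, 65.6]
orientation: [[1.0, -0.026, 0.001], [-0.026, -1.0, -0.001], [0.001, 0.001, -1.0]]
contact_force: [-2.3, -4.0, 6.9]
finger_gap: 52.3
```

Request:
arm_command:
  increments:
    - [0,0,0,-5,0,0,-1]
    - [0,0,0,-5,0,0,-1]
    - [0,0,0,-5,0,0,-1]
    - [0,0,0,-5,0,0,-1]
    - [0,0,0,-5,0,0,-1]
    - [0,0,0,-5,0,0,-1]
    - [0,0,0,-2,0,0,-1]
    - [0,0,0,0,0,0,-1]

```text
time: 36.55
eef_pos: [448.8, 90.8, 65.7]
orientation: [[1.0, -0.026, 0.005], [-0.026, -1.0, -0.001], [0.005, 0.001, -1.0]]
contact_force: [0.7, -6.2, 5.7]
finger_gap: 52.4
```

Request:
arm_command:
  increments:
    - [0,0,0,0,0,0,1]
    - [0,0,0,0,0,0,1]
    - [0,0,0,0,0,-45,1]
    - [0,0,0,0,0,-50,1]
    - [0,0,0,0,0,-20,-1]
    - [0,0,0,35,-22,0,-1]
    - [0,0,0,35,-22,0,-1]
    - [0,0,0,35,-22,0,-1]
    - [0,0,0,34,-20,0,-1]
    - [0,0,0,0,0,0,-1]

```text
time: 37.8
eef_pos: [589.8, 175.4, 178.7]
orientation: [[1.0, -0.025, 0.001], [-0.025, -1.0, 0.001], [0.001, -0.001, -1.0]]
contact_force: [0.6, -0.6, -0.2]
finger_gap: -0.1
```

```bash
python3 -c "
from k import *
wrist(['knob_head'])"
```

```text
37.85 [587.8 174.5 178.5] [ 0.2 -0.7 -0.3]
head W 21 335.0 [494.8  82.6  88. ]
```

Request:
arm_command:
  increments:
    - [0,0,0,0,0,40,-1]
    - [0,0,0,0,0,8,-1]
    - [0,0,0,0,0,4,-1]
    - [0,0,0,0,0,3,-1]

```text
time: 38.4
eef_pos: [587.1, 173.9, 125.1]
orientation: [[1.0, -0.026, -0.001], [-0.026, -1.0, 0.0], [-0.001, -0.0, -1.0]]
contact_force: [-5.1, 1.1, 9.8]
finger_gap: 0.1
```

Request:
arm_command:
  increments:
    - [0,0,0,0,0,3,-1]
    - [0,0,0,0,0,2,-1]

```text
time: 38.65
eef_pos: [587.3, 174.6, 122.3]
orientation: [[1.0, -0.026, 0.001], [-0.026, -1.0, 0.001], [0.0, -0.001, -1.0]]
contact_force: [-9.9, 1.0, 26.8]
finger_gap: -0.3
```

Request:
arm_command:
  increments:
    - [0,0,0,0,0,3,-1]
    - [0,0,0,0,0,2,-1]

```text
time: 38.9
eef_pos: [587.5, 175.3, 119.8]
orientation: [[1.0, -0.026, 0.002], [-0.026, -1.0, 0.002], [0.002, -0.003, -1.0]]
contact_force: [-16.0, 2.8, 43.9]
finger_gap: 0.1
```

Request:
arm_command:
  increments:
    - [0,0,0,0,0,-15,-1]
    - [0,0,0,0,0,-30,-1]
    - [0,0,0,0,0,-20,-1]
    - [0,0,0,-46,0,0,-1]
    - [0,0,0,-48,0,0,-1]
    - [0,0,0,-48,0,0,-1]
    - [0,0,0,0,41,0,-1]
    - [0,0,0,0,40,0,-1]
    - [0,0,0,0,0,0,-1]
    - [0,0,0,0,0,0,-1]

```text
time: 40.15
eef_pos: [444.3, 96.8, 179.6]
orientation: [[1.0, -0.027, 0.002], [-0.027, -1.0, 0.001], [0.002, -0.001, -1.0]]
contact_force: [-0.1, -0.3, -1.0]
finger_gap: -0.0
```

```bash
python3 -c "
from k import *
wrist(['knob_head','lever_grip'])"
```

```text
40.2 [444.2  97.2 179.4] [ 0.6 -0.1  0.7]
head W 71 234.5 [445.9  91.6  88. ]
head W 572 8.5 [600.6  69.1  88. ]
lever_grip 0.88 67 413 0 55 [591.  222.6 142. ] [561.   42.4 142. ]
```

Knob confirmed out (x 446), lever up. Next I push the knob home.

Request:
arm_command:
  increments:
    - [0,0,0,-44,5,0,-1]
    - [0,0,0,0,0,40,-1]
    - [0,0,0,0,0,40,-1]
    - [0,0,0,0,0,40,-1]
    - [0,0,0,0,0,0,-1]
    - [0,0,0,10,0,0,-1]
    - [0,0,0,10,0,0,-1]
    - [0,0,0,5,0,0,-1]
    - [0,0,0,5,0,0,-1]
    - [0,0,0,5,0,0,-1]

```text
time: 41.55
eef_pos: [430.4, 91.8, 58.9]
orientation: [[1.0, -0.026, -0.007], [-0.026, -1.0, -0.0], [-0.007, 0.0, -1.0]]
contact_force: [-9.0, 1.0, 6.8]
finger_gap: -0.0
```

Request:
arm_command:
  increments:
    - [0,0,0,5,0,0,-1]
    - [0,0,0,5,0,0,-1]
    - [0,0,0,5,0,0,-1]
    - [0,0,0,4,0,0,-1]
    - [0,0,0,3,0,0,-1]

```text
time: 42.18
eef_pos: [456.4, 91.2, 59.1]
orientation: [[1.0, -0.026, -0.001], [-0.026, -1.0, 0.0], [-0.001, -0.0, -1.0]]
contact_force: [-5.2, 0.5, 3.7]
finger_gap: -0.1
```

Request:
arm_command:
  increments:
    - [0,0,0,2,0,0,-1]
    - [0,0,0,1,0,0,-1]

```text
time: 42.42
eef_pos: [456.2, 91.2, 58.6]
orientation: [[1.0, -0.026, -0.006], [-0.026, -1.0, -0.0], [-0.006, 0.0, -1.0]]
contact_force: [-8.5, 0.9, 6.1]
finger_gap: -0.1
```

Home, at the same stop (456). I'll retreat and run a last check.

Request:
arm_command:
  increments:
    - [0,0,0,-10,0,0,-1]
    - [0,0,0,-25,0,0,-1]
    - [0,0,0,0,0,-50,-1]
    - [0,0,0,0,0,-50,-1]
    - [0,0,0,0,0,-50,-1]
    - [0,0,0,24,42,0,-1]
    - [0,0,0,24,46,0,-1]
    - [0,0,0,24,46,0,-1]
    - [0,0,0,0,0,0,-1]
    - [0,0,0,0,0,0,-1]

```text
time: 43.68
eef_pos: [492.4, -43.4, 208.7]
orientation: [[1.0, -0.027, -0.001], [-0.027, -1.0, 0.001], [-0.001, -0.001, -1.0]]
contact_force: [-0.6, 0.5, -0.6]
finger_gap: -0.2
```

```bash
python3 gap.py; python3 - <<'E'
from k import *
wrist(['knob_head','jaw'])
im=cv2.imread("pics/last.png");g=cv2.cvtColor(im,cv2.COLOR_BGR2GRAY)
O=np.array([583.3,-79]);a=np.radians(-1.6);R=np.array([[np.cos(a),-np.sin(a)],[np.sin(a),np.cos(a)]])
f=lambda x,y,z:proj("wrist",[[*(O+R@[x,y]),z]])[0]
for n,p in dict(jawface=(-20,20,70),carL=(-20,20,50),carR=(-20,-60,50),fix=(-20,-60,70)).items(): print(n,f(*p))
r=int(f(-20,20,50)[1]);c=int(f(-20,20,50)[0]);e=int(f(-20,-60,50)[0]);print(c-12,g[r,c-12:c+12].tolist(),e-12,g[r,e-12:e+20].tolist())
E
```

```text
43.725 [492.1 -42.9 208.7]
10 stopBack [344.9  47.4]
10 stopTop [344.5  64.7]
10 carBack [343.5  67.1]
10 carFront [341.2 165.5]
343 42 [103, 104, 103, 104, 103, 91, 69, 60, 60, 61, 59, 61, 60, 61, 61, 62, 61, 63, 61, 60, 61, 61, 62, 59, 56, 46, 41, 37, 71, 96, 109, 117, 118, 120, 118, 119, 120, 119, 118, 120]
near 341 157 [117, 118, 117, 117, 118, 117, 119, 115, 104, 88, 114, 148, 159, 161, 160, 160, 159, 159]
-15 stopBack [375.   47.4]
-15 stopTop [374.1  64.8]
-15 carBack [372.2  67.1]
-15 carFront [367.7 165.6]
372 42 [103, 102, 102, 102, 103, 92, 72, 61, 62, 61, 60, 60, 61, 62, 62, 62, 62, 64, 61, 60, 62, 62, 61, 58, 56, 46, 40, 40, 73, 95, 107, 116, 117, 118, 118, 140, 157, 158, 159, 167]
near 367 157 [160, 158, 158, 136, 119, 116, 116, 114, 104, 92, 116, 150, 159, 160, 160, 160, 159, 161]
-50 stopBack [417.1  47.5]
-50 stopTop [415.7  64.9]
-50 carBack [412.4  67.2]
-50 carFront [404.7 165.6]
412 42 [103, 104, 104, 103, 106, 92, 72, 63, 61, 61, 59, 59, 60, 59, 60, 60, 62, 62, 61, 60, 59, 62, 61, 58, 55, 44, 38, 37, 67, 93, 105, 113, 115, 115, 115, 116, 115, 115, 115, 114]
near 404 157 [113, 113, 112, 114, 113, 113, 113, 113, 104, 91, 119, 154, 166, 166, 167, 166, 166, 165]
43.775 [492.1 -42.7 208.8] [-0.1 -0.7  0.1]
head W 66 248.0 [476.2  90.2  88. ]
head W 42 267.0 [ 449.8 -227.5   88. ]
jaw 0.97 198 331 81 155 [615.   52.2  70. ] [552.8 -57.1  70. ]
jawface [332.4 141.9]
carL [331.4 141.6]
carR [417.6 141.8]
fix [424.3 142.2]
319 [68, 68, 69, 69, 68, 69, 69, 70, 69, 69, 69, 66, 87, 103, 117, 118, 118, 118, 119, 119, 113, 109, 143, 159] 405 [156, 153, 134, 118, 113, 113, 113, 114, 110, 102, 73, 50, 51, 50, 48, 50, 49, 52, 61, 66, 66, 67, 68, 68, 65, 66, 68, 66, 64, 64, 64, 65]
```

```bash
python3 -c "
from cell import env
print(env.finish_job())"
```

```text
the job is handed in; nothing more can be done
None
```

I handed the job in after about 44 s. By my last checks the carrier was against the back stop, the jaw was closed on it, the lever was up and the knob was home. I had used all the pictures by then, so those checks were from image numbers, touch forces and network detections.

**What I did:**
- I slid the carrier to the back stop, pulled the knob out, and pumped three full strokes until a fourth went stiff. Then I let the lever up and pushed the knob home.
- A check after that showed the carrier about 3 mm short of the stop. It had gone in slightly turned, and the jaw had then squared it.
- I pushed it along the closed jaws to the stop with about 28 N, and it moved 4–5 mm. The clamp was locked at the time.
- To keep the order asked, I then repeated the rest: knob out, lever pressed (stiff at once), lever up, knob home.

**Last checks:**
- **Carrier:** its back edge shows the same thin dark line to the stop at three places along it, about what flush should give. It also meets the jaw and the fixed jaw within a pixel or so.
- **Knob:** its head is at x 476 mm, the same as at the start; out, it was at 446.
- **Lever:** it was detected as up before I locked the knob; after that I did not touch it.
- **Touching:** the arm was clear of everything, with about zero force.

**What went wrong or disagreed:**
- My first push passed over the carrier without moving it, because the fingertips sit roughly 15–20 mm higher than the reported height.
- The stiff fourth stroke reached 90 N at the wrist. That is under the 120 N limit and was through the fingertips only.
- I did not re-check the loose items one by one. The blank was checked after the first locking and had not moved.

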